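# Draw down a gasketed dye-vessel lid evenly

## Task

Close the dye vessel: tighten its four wing knobs a little at a time, crossing to the opposite corner each time, so that the lid goes down without cocking, until it sits flat on its metal seat all round with all four knobs snug. Feel for the point where each knob turns firm and stop there: do not overtighten. Leave the hammer, mug and tin where they are.

Things in the scene. Friction and masses are not known exactly. Their poses are not given: they have to be found in the camera images.
- vessel_top (a point): middle of the upper rim of the steel vessel (200 mm square, fixed to the table, rim 85 mm above the table); axes are the vessel's own, z up. The vessel stands at any place and yaw
- lid: loose aluminium lid, 176 mm square, 8 mm thick, 0.7 kg; origin at the middle of its underside, z up. It starts level on a springy rubber seal (blocks under the knobs, 0.8 N per mm each), the washers 0 to 3.5 mm above it. Out of sight 3 to 6 mm below it, at a height that differs from vessel to vessel, lies the metal seat. It must never lean over 0.02 rad (1.1 degrees)
- lid_top (a point): middle of the lid's upper face, 8 mm above its underside; the washers bear on it. Take about 3 mm at most per corner, then go to the opposite one; a knob made firm while the lid leans slackens as it levels. Moment felt at a wing held still: under 0.1 N m free, up to 0.16 on the seal, then climbing 0.8 N m per rad on the seat. Snug: 0.2 to 0.27; over 0.33 is too tight
- knob0: screw of the wing knob at the far left (+x,+y) corner in the vessel's frame, 60 mm from its middle along both axes; knob2 is opposite. Origin on its axis at the underside of its 26 mm washer, which bears on the lid, 20 N per mm springy; z up. Clockwise from above tightens: it goes down 6 mm per rad (steep quick thread) and stays where left
- knob1: screw of the wing knob at the far right (+x,-y) corner in the vessel's frame, 60 mm from its middle along both axes; knob3 is opposite. Origin on its axis at the underside of its 26 mm washer, which bears on the lid, 20 N per mm springy; z up. Clockwise from above tightens: it goes down 6 mm per rad (steep quick thread) and stays where left
- knob2: screw of the wing knob at the near right (-x,-y) corner in the vessel's frame, 60 mm from its middle along both axes; knob0 is opposite. Origin on its axis at the underside of its 26 mm washer, which bears on the lid, 20 N per mm springy; z up. Clockwise from above tightens: it goes down 6 mm per rad (steep quick thread) and stays where left
- knob3: screw of the wing knob at the near left (-x,+y) corner in the vessel's frame, 60 mm from its middle along both axes; knob1 is opposite. Origin on its axis at the underside of its 26 mm washer, which bears on the lid, 20 N per mm springy; z up. Clockwise from above tightens: it goes down 6 mm per rad (steep quick thread) and stays where left
- wing0 (a point): middle of the black wing of knob0, 32 mm above the washer's underside; z up, x along the wing: 44 mm long (x), 12 mm thick (y), 22 mm tall, on a 10 mm stem. It sits on a springy rubber hub: under load the wing turns ahead of its screw by 1 rad per 3 N m and springs back when let go. Leaning on it helps the steep thread to turn and hides part of the moment
- wing1 (a point): middle of the black wing of knob1, 32 mm above the washer's underside; z up, x along the wing: 44 mm long (x), 12 mm thick (y), 22 mm tall, on a 10 mm stem. It sits on a springy rubber hub: under load the wing turns ahead of its screw by 1 rad per 3 N m and springs back when let go. Leaning on it helps the steep thread to turn and hides part of the moment
- wing2 (a point): middle of the black wing of knob2, 32 mm above the washer's underside; z up, x along the wing: 44 mm long (x), 12 mm thick (y), 22 mm tall, on a 10 mm stem. It sits on a springy rubber hub: under load the wing turns ahead of its screw by 1 rad per 3 N m and springs back when let go. Leaning on it helps the steep thread to turn and hides part of the moment
- wing3 (a point): middle of the black wing of knob3, 32 mm above the washer's underside; z up, x along the wing: 44 mm long (x), 12 mm thick (y), 22 mm tall, on a 10 mm stem. It sits on a springy rubber hub: under load the wing turns ahead of its screw by 1 rad per 3 N m and springs back when let go. Leaning on it helps the steep thread to turn and hides part of the moment
- hammer: claw hammer lying on the table, bystander
- mug: glass mug, bystander
- tin: flat steel tin 90 x 60 x 28 mm, bystander
There are look-alikes about, which are no part of the job. Of the things shaped like the lid, the aluminium one is meant.

How it is judged:
By the outcome, as a careful person would: the job done as asked, in the order asked, and still so for the second after the job is handed in, with the robot touching nothing.
It also fails if it takes over 72 s, if anything falls off the work surface, if the arm or the gripper's body presses on something with over 40 N, if the wrist force passes 120 N, or if a joint passes its speed limit or range.

## Robot

A 7-joint arm with a two-finger parallel gripper is mounted at the origin on the work surface. World frame = base frame: x ahead of the robot, y to its left, z up, the work surface at z = 0. Lengths are in mm, angles in degrees, forces in N, time in s.
With the tool pointing down it reaches from about 425 to 875 mm from the base axis. Payload 4.7 kg.
Tool frame: the origin (TCP) lies midway between the tips of the shut fingers; the grasp point (between the pads) lies 19 mm behind it (grasp_offset is the distance from the TCP to the grasp point, in mm); z points along the fingers, x is the direction in which the jaws open and shut, and the axes are right-handed (so a half turn about z gives the same grasp; the last joint's range is limited). The gripper opens to 85 mm and grips with 20 to 120 N. Pads are 22 mm wide; open, the fingers measure 114 mm over their backs; the gripper's body (76 mm by 85 mm) begins 54 mm behind the grasp point. The pads swing forward as they close: fully open they stand 13 mm farther back than shut.
Start: joints at [-74.88, 18.392, -4.016, 83.108, 1.295, 78.541, -3.26], TCP at [160.713, 629.838, 231.349] pointing down, gripper open.
Joint ranges: [-163.93, 163.93], [-17.29, 119.83], [-79.2, 71.16], [3.27, 140.29], [-89.18, 269.18], [5.43, 117.66], [-154.24, 154.24]. Speed limits (degrees/s): [147.25, 147.25, 180, 180, 180, 180, 180].

## Interface

Orientations are given as a 3x3 rotation matrix whose columns are the frame's x, y, z axes.
In Python, from cell import * gives the robot as it stands.
- The arm moves only by the tool send_rows, never from a script. Its argument "series" is a list that holds one entry, the list of rows, each a list of 6 numbers: the shift along the tool's x, y, z scaled (see below), then the turn, a rotation vector about the tool's x, y, z scaled (see below). In form: [[[tx, ty, tz, wx, wy, wz], ...]]. A call has 1 to 12 rows; each row is the pose to reach, as a shift and turn from the pose measured when the call began, along the tool's axes at that moment; what a row does not reach only later rows make up. The controller multiplies each number of a shift by 0.4 m and each number of a turn by 30 degrees. A row lasts 1/10 s, in which the tool goes at most 50 mm and 8.59 degrees, less where a joint would pass 70% of its speed; a pose out of reach is approached as far as the arm can. A call with a number of a shift or a turn outside -1 to 1 is refused whole. A call with a gripper value outside its range is refused whole. "jaw" is the finger opening in mm, from 0 to 85.4, set as the call begins (left out, the last holds). The fingers move at their own pace and stop on an object; "force" is the grip in N (left out, the last holds). Time passes only in rows, so rows that repeat a pose let the fingers close. It gives the time, the measured TCP pose, the force and the opening at its end, in the units of the state.
- get_state(): the state, without advancing time (a new reading comes with each control period).
- snapshot(name): name is "scene" or "top" or "wrist"; returns (picture, depth): 384x512x3 uint8, blue, green, red; 384x512 float32, mm along the optical axis (not along the pixel's ray), 0 where there is no reading.
- calibration(name): a dict with "vfov" (degrees; the focal length in pixels is half the picture's height over the tangent of half this angle, whatever the lens; pixels are square), "cx", "cy" (the principal point, pixels), "k1" (the pictures are not rectified: a ray, as slopes to the right and down, at radius r is drawn at 1 + k1 r^2 times it, then the intrinsics apply), "extrinsics" (4x4, takes a point from camera to world coordinates). Camera axes: x right, y down, z forward; pixel columns grow to the right and rows downward; lengths in mm; the calibration is good to about 2 mm. A picture is of the moment at which its call begins: read the wrist's pose just before it. calibration takes no time and is no camera call; for the wrist camera it gives the pose at the moment of the call.
- hand_in(): hands the job in, once; it reports no verdict.
The state is a dict: "time": time; "joints": joint angles; "joint_vel": joint speeds; "effort": joint torques, N m; "tcp_pos": TCP position; "tcp_rot": TCP orientation; "force": force on the tool from outside, world axes, zero at the start; "wrist_torque": the same for the moment, N m; "grip_width": finger opening in mm.
Only numpy, scipy, OpenCV 4.12 (cv2) and the standard library are available. Lean on these libraries where they do the work, as an engineer would, in place of code of your own. Each camera call takes 0.05 s, during which the arm holds its last target.

## Working session

There is one attempt and no reset: what is moved stays moved. The work goes in short steps, Python scripts to look and compute and a tool call to move; the robot and the scene stay as the last step left them, time stands still between calls to the robot, and variables do not carry over. Pictures are saved under pics/ and viewed, and the job is handed in when it is done.

Besides the shell and the picture viewer there is one more tool, called after "Emit:" by a JSON object that holds its "name" and its "arguments". send_rows: Moves the arm, as the interface text tells. Shifts and turns lie within -1 to 1; 1 stands for 0.4 m of shift or 30 degrees of turn. Its arguments: {"type":"object","properties":{"series":{"type":"array"},"jaw":{"type":"number"},"force":{"type":"number"}},"required":["series"]}

```bash
ls; mkdir -p pics; python3 - <<'E'
from cell import *
import cv2
s=get_state();print(s)
for n in("scene","top","wrist"):
    c=calibration(n);print(n,c)
    im,d=snapshot(n);cv2.imwrite(f"pics/{n}0.png",im)
    import numpy as np;np.save(f"pics/{n}0.npy",d)
E
```

```text
pics
{'time': 0.0, 'joints': array([-74.87884765,  18.43925396,  -4.0172502 ,  83.1765898 ,
         1.29385966,  78.54031332,  -3.26009242]), 'joint_vel': array([-0.02716377,  0.02828443,  0.04179316,  0.03325352,  0.00279233,
        0.03686583,  0.08839399]), 'effort': array([ 3.70029272e-05, -4.93588436e+01, -3.82096572e-01, -3.14331007e+01,
        1.30204955e-02,  1.10777660e-02, -9.90579224e-06]), 'tcp_pos': array([160.58357696, 629.28449338, 230.20673614]), 'tcp_rot': array([[ 2.47168659e-01,  9.68972387e-01, -4.08296883e-04],
       [ 9.68970538e-01, -2.47168985e-01, -1.89461180e-03],
       [-1.93674485e-03,  7.26610065e-05, -9.99998122e-01]]), 'force': array([-0.26798356, -0.01446148, -0.5538449 ]), 'wrist_torque': array([ 0.02234162, -0.01781166, -0.0304612 ]), 'grip_width': 85.61758946259884}
scene {'vfov': 47.305021632051805, 'cx': 257.935495088678, 'cy': 196.04196318364677, 'k1': -0.143652295203107, 'extrinsics': array([[ 7.06759871e-01,  6.09705581e-01, -3.58816930e-01,
         9.33585780e+02],
       [ 7.07347177e-01, -6.00222303e-01,  3.73353931e-01,
        -4.420
[... 419 characters left out ...]
 2.29861714e-02,  1.37645628e-02,
        -1.31020347e+01],
       [-1.50040861e-02, -5.46529148e-02, -9.98392676e-01,
         1.03094293e+03],
       [ 0.00000000e+00,  0.00000000e+00,  0.00000000e+00,
         1.00000000e+00]])}
wrist {'vfov': 71.28065421804617, 'cx': 256.5581483503343, 'cy': 186.77364482138617, 'k1': -0.03000975635055085, 'extrinsics': array([[ 2.47819614e-01,  9.15742297e-01,  3.16230113e-01,
         7.95987001e+01],
       [ 9.68802147e-01, -2.33301695e-01, -8.36224725e-02,
         6.49936773e+02],
       [-2.79961359e-03,  3.27087701e-01, -9.44989840e-01,
         3.72932466e+02],
       [ 0.00000000e+00,  0.00000000e+00,  0.00000000e+00,
         1.00000000e+00]])}
```

View pics/scene0.png

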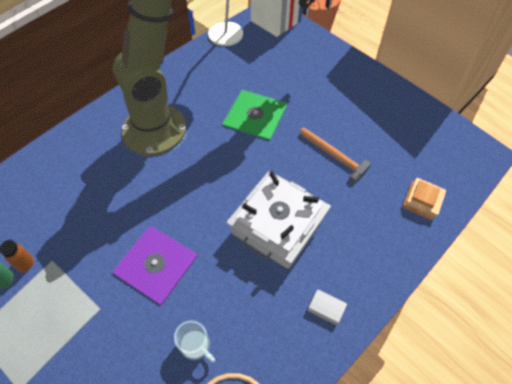

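View pics/top0.png

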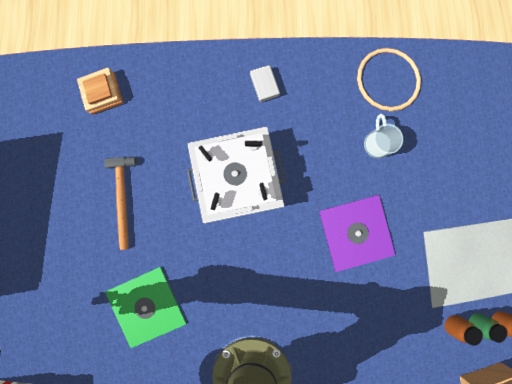

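View pics/wrist0.png

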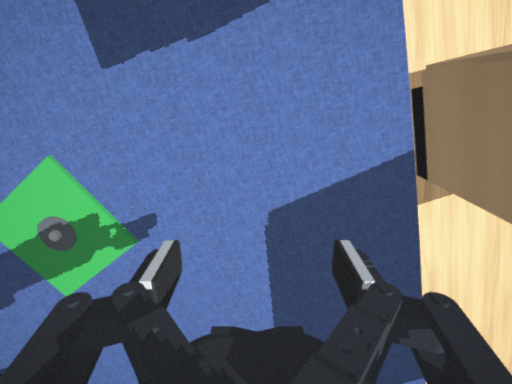

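```bash
cat > h.py <<'E'
import numpy as np,cv2
from cell import *
def K(c):
    f=192/np.tan(np.radians(c['vfov']/2));return f
def ray(c,uv):
    f=K(c);uv=np.atleast_2d(uv).astype(float)
    p=cv2.undistortPoints(uv.reshape(-1,1,2),np.array([[f,0,c['cx']],[0,f,c['cy']],[0,0,1]]),np.array([c['k1'],0,0,0,0])).reshape(-1,2)
    return np.c_[p,np.ones(len(p))]
def onplane(c,uv,z):
    E=c['extrinsics'];r=ray(c,uv)@E[:3,:3].T;o=E[:3,3]
    return o+r*((z-o[2])/r[:,2])[:,None]
def pts(c,uv,d):
    E=c['extrinsics'];r=ray(c,uv)*np.asarray(d).reshape(-1,1)
    return r@E[:3,:3].T+E[:3,3]
E
python3 - <<'E'
from h import *
c=calibration("top");im=cv2.imread("pics/top0.png");d=np.load("pics/top0.npy")
v,u=np.mgrid[115:235,175:300]
uv=np.c_[u.ravel(),v.ravel()]
P=pts(c,uv,d[v,u].ravel())
z=P[:,2]
h,e=np.histogram(z,np.arange(-10,180,5));print([(int(a),int(b)) for a,b in zip(e,h) if b>20])
m=((im[115:235,175:300].max(2)<45)).astype(np.uint8)
n,l,st,ce=cv2.connectedComponentsWithStats(m)
for i in range(1,n):
    if st[i,4]>20:
        sel=(l==i).ravel();q=P[sel]
        cc=ce[i]+[175,115]
        t=np.percentile(q[:,2],[5,50,95]); print(cc,st[i],t,onplane(c,cc,np.percentile(q[:,2],80)))
big=cv2.resize(im[110:240,170:300],None,fx=4.5,fy=4.5,interpolation=cv2.INTER_CUBIC);cv2.imwrite("pics/topz.png",big)
E
```

```text
[(-10, 34), (-5, 3529), (0, 4341), (5, 59), (55, 180), (60, 44), (80, 715), (85, 892), (100, 1394), (105, 3120), (110, 175), (115, 33), (140, 23), (145, 153), (150, 206)]
[253.20408163 143.6122449 ] [71 27 15  4 49] [142.90403366 149.58075703 152.59290396] [[627.50733414 -18.04918692 151.85471459]]
[206.47826087 154.04347826] [26 32 10 14 23] [149.57953665 151.38550224 152.95016119] [[604.93581759  95.6808594  151.80338814]]
[215.11111111 202.14814815] [37 79  6 15 27] [148.60591561 151.16699586 152.73363242] [[488.00761975  76.58195553 152.4655614 ]]
```

View pics/topz.png

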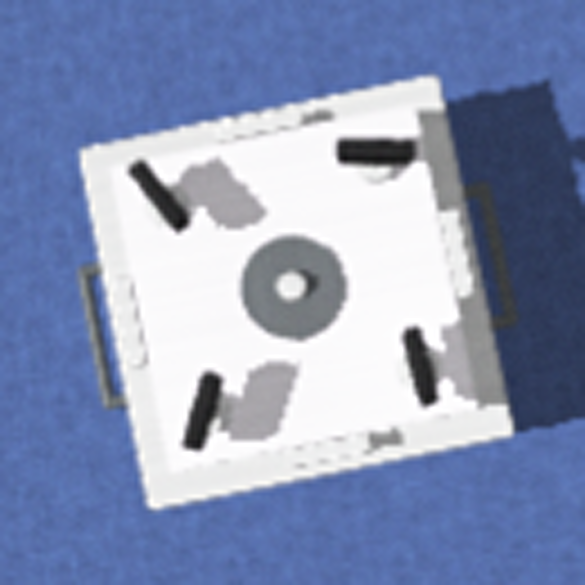

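Emit:
{"name": "send_rows", "arguments": {"series": [[[-0.6,0.66,-0.03,0,0,1],[-0.6,0.66,-0.03,0,0,1],[-0.6,0.66,-0.03,0,0,1],[-0.6,0.66,-0.03,0,0,1],[-0.6,0.66,-0.03,0,0,1],[-0.6,0.66,-0.03,0,0,1],[-0.6,0.66,-0.03,0,0,1]]], "jaw": 50}}

```text
time: 0.85
tcp_pos: [353.8, 335.7, 242.6]
tcp_rot: [[0.699, 0.716, -0.0], [0.716, -0.699, -0.001], [-0.001, 0.001, -1.0]]
force: [0.5, 0.4, -0.2]
grip_width: 49.9
```

```bash
cat >> h.py <<'E'
def to(p,st=None):
    st=st or get_state();return (st['tcp_rot'].T@(np.array(p)-st['tcp_pos']))/400
def yaw(st=None):
    st=st or get_state();R=st['tcp_rot'];return np.degrees(np.arctan2(R[1,0],R[0,0]))
E
python3 -c "
from h import *
s=get_state();print(s['time'],s['tcp_pos'],yaw(),s['joints'].round(1),s['grip_width'],to([553,32,250]))"
```

```text
0.85 [353.8230533  335.67056857 242.58483137] 45.69297543036008 [-58.4  -2.   11.5 104.8   0.4  77.2  -1.3] 49.92386867726865 [-0.19547798  0.88662885 -0.01779701]
```

Emit:
{"name": "send_rows", "arguments": {"series": [[[-0.195,0.887,-0.018,0,0,1],[-0.195,0.887,-0.018,0,0,1],[-0.195,0.887,-0.018,0,0,1],[-0.195,0.887,-0.018,0,0,1],[-0.195,0.887,-0.018,0,0,1],[-0.195,0.887,-0.018,0,0,1],[-0.195,0.887,-0.018,0,0,1],[-0.195,0.887,-0.018,0,0,1],[-0.195,0.887,-0.018,0,0,1]]]}}

```text
time: 1.75
tcp_pos: [554.0, 28.3, 249.9]
tcp_rot: [[0.964, 0.264, -0.0], [0.264, -0.964, -0.003], [-0.001, 0.003, -1.0]]
force: [-1.2, 0.5, 0.2]
grip_width: 50.0
```

```bash
cat > look.py <<'E'
from h import *
import sys
s=get_state();print(s['time'],s['tcp_pos'],yaw(s),s['joints'].round(1),s['grip_width'],s['force'],s['wrist_torque'])
n=sys.argv[1]
c=calibration("wrist");im,d=snapshot("wrist");cv2.imwrite(f"pics/{n}.png",im);np.save(f"pics/{n}.npy",d)
import pickle;pickle.dump((c,s),open(f"pics/{n}.pkl","wb"))
E
python3 look.py w1
```

```text
1.75 [554.01864771  28.29125255 249.86830412] 15.33618772870943 [-36.5   6.5  33.5  96.4  -3.5  78.2  12.9] 50.006559032881505 [-1.19392488  0.47487967  0.18024525] [0.01707511 0.02353614 0.04606637]
```

View pics/w1.png

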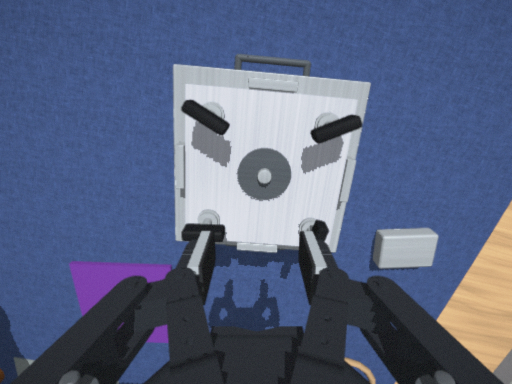

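Emit:
{"name": "send_rows", "arguments": {"series": [[[0,-0.22,0,0,0,0],[0,-0.22,0,0,0,0],[0,-0.22,0,0,0,0],[0,-0.22,0,0,0,0]]]}}

```text
time: 2.2
tcp_pos: [528.4, 118.7, 249.3]
tcp_rot: [[0.962, 0.273, -0.002], [0.273, -0.962, -0.001], [-0.002, 0.001, -1.0]]
force: [-0.2, -0.9, 0.0]
grip_width: 50.2
```

```bash
python3 look.py w2; python3 - <<'E'
from h import *;import pickle
im=cv2.imread("pics/w2.png");cv2.imwrite("pics/w2z.png",cv2.resize(im[100:350,130:430],None,fx=2.4,fy=2.4,interpolation=cv2.INTER_CUBIC))
E
```

```text
2.2 [528.35492941 118.66790109 249.34892909] 15.86686841846855 [-42.7   4.6  29.   98.   -2.2  78.1   2.5] 50.175018631523216 [-0.15279047 -0.85248885  0.0355502 ] [-0.01300666  0.03597651 -0.06319749]
```

View pics/w2z.png

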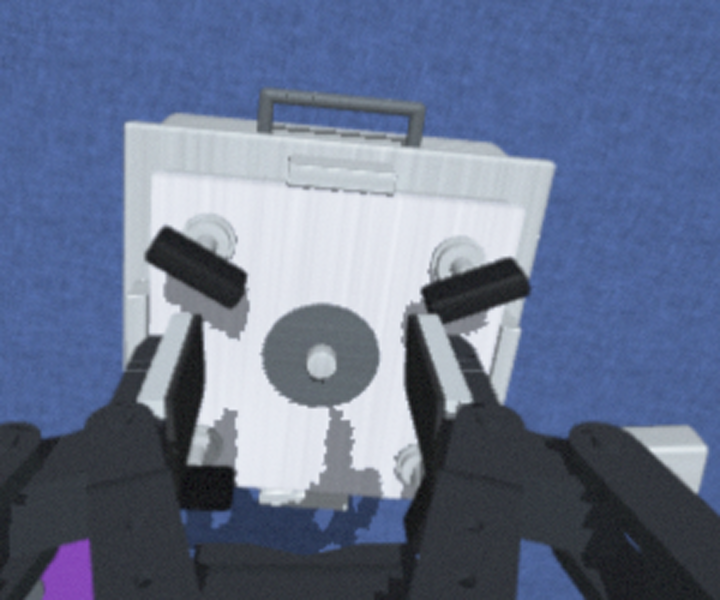

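Emit:
{"name": "send_rows", "arguments": {"series": [[[0,0.38,0,0,0,0],[0,0.38,0,0,0,0],[0,0.38,0,0,0,0],[0,0.38,0,0,0,0],[0,0.38,0,0,0,0]]]}}

```text
time: 2.75
tcp_pos: [569.8, -32.2, 249.7]
tcp_rot: [[0.964, 0.265, -0.002], [0.265, -0.964, -0.002], [-0.002, 0.001, -1.0]]
force: [-0.0, 0.8, -0.1]
grip_width: 49.9
```

```bash
python3 look.py w3; python3 - <<'E'
from h import *;import pickle
im=cv2.imread("pics/w3.png");cv2.imwrite("pics/w3z.png",cv2.resize(im[0:250,130:430],None,fx=2.4,fy=2.4,interpolation=cv2.INTER_CUBIC))
E
```

```text
2.75 [569.82779399 -32.21464191 249.73848484] 15.385198185333897 [-32.    9.1  36.5  94.3  -5.4  78.5  20.7] 49.91675137915238 [-0.02716839  0.83069494 -0.07773373] [ 0.08915404 -0.03144135 -0.05679864]
```

View pics/w3z.png

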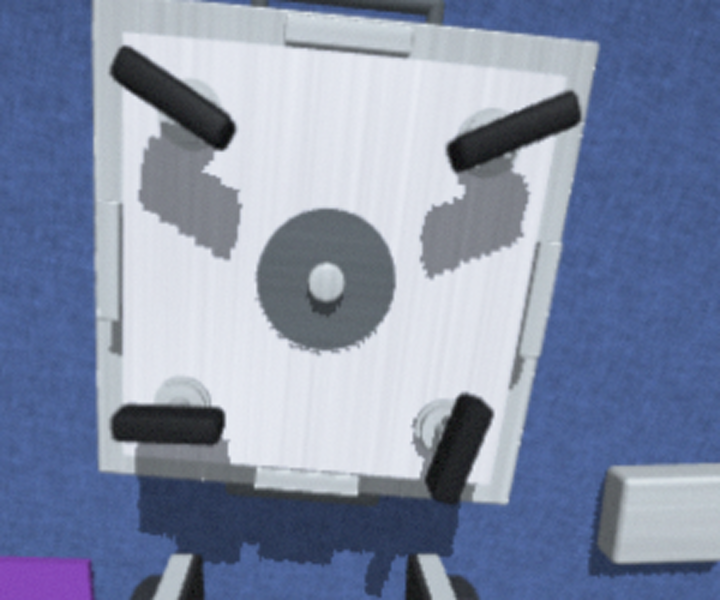

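```bash
cat > meas.py <<'E'
from h import *
import pickle,sys
def meas(n,vmax=215):
    im=cv2.imread(f"pics/{n}.png");d=np.load(f"pics/{n}.npy");c,s=pickle.load(open(f"pics/{n}.pkl","rb"))
    v,u=np.mgrid[0:vmax,130:430];uv=np.c_[u.ravel(),v.ravel()]
    P=pts(c,uv,d[v,u].ravel());Z=P[:,2].reshape(v.shape)
    sub=im[0:vmax,130:430]
    m=((sub.max(2)<70)&(Z>115)&(Z<175)).astype(np.uint8)
    k,l,st,ce=cv2.connectedComponentsWithStats(m)
    out=[]
    for i in range(1,k):
        if st[i,4]<100: continue
        q=P[(l==i).ravel()]
        zt=np.median(q[q[:,2]>np.percentile(q[:,2],50)][:,2])
        t=q[q[:,2]>zt-4]
        r=cv2.minAreaRect(np.float32(t[:,:2]))
        b=cv2.boxPoints(r);e=[b[1]-b[0],b[2]-b[1]];e=max(e,key=np.linalg.norm)
        out.append((np.array(r[0]),np.degrees(np.arctan2(e[1],e[0]))%180,zt,r[1],len(t)))
    return out,P.reshape(v.shape+(3,)),sub,c,s
if __name__=="__main__":
    o,P,sub,c,s=meas(sys.argv[1])
    for a in o: print(a[0].round(1),round(a[1],1),round(a[2],2),np.round(a[3],1),a[4])
    Q=P.reshape(-1,3)
    mx=sub.reshape(-1,3).astype(int)
    br=(mx.min(1)>195)
    w=Q[br&(Q[:,2]>95)&(Q[:,2]<115)]
    A=np.c_[w[:,:2]-w[:,:2].mean(0),np.ones(len(w))]
    for _ in range(3):
        x=np.linalg.lstsq(A,w[:,2],rcond=None)[0];r=w[:,2]-A@x;k=abs(r)<2.5*r.std();A=A[k];w=w[k]
    print("lid plane",x,len(w),r.std(),w[:,:2].mean(0))
    m=(Q[:,2]>75)&(Q[:,2]<97);print("rim",np.median(Q[m,2]),m.sum())
    m=((Q[:,2]>75)&(Q[:,2]<125));r=cv2.minAreaRect(np.float32(Q[m,:2]));print("all",r)
    mm=br&(Q[:,2]>98)&(Q[:,2]<112);r=cv2.minAreaRect(np.float32(Q[mm,:2]));print("lid",r)
    h,e=np.histogram(Q[:,2],np.arange(60,160,2));print([(int(a),int(b)) for a,b in zip(e,h) if b>20])
E
python3 meas.py w3
```

```text
[492.9  77.1] 162.1 151.05 [11.1 42.5] 756
[610.3  98.7] 37.0 150.97 [42.4 11. ] 711
[631.9 -18.1] 88.7 150.77 [43.6 12. ] 500
[515.  -39.7] 13.8 149.81 [42.  12.1] 520
lid plane [-2.49611381e-04 -9.93260399e-05  1.05370390e+02] 19488 0.7033366713547432 [560.78087461  38.4882036 ]
rim 84.92338922865659 5858
all ((562.2071533203125, 29.624725341796875), (214.79747009277344, 213.98748779296875), 10.429481506347656)
lid ((559.8380126953125, 31.23023223876953), (194.87188720703125, 196.0182342529297), 5.617898464202881)
[(82, 700), (84, 4656), (86, 499), (98, 22), (100, 84), (102, 824), (104, 18852), (106, 7352), (108, 603), (110, 242), (112, 180), (114, 473), (116, 55), (130, 26), (132, 68), (134, 63), (136, 73), (138, 69), (140, 71), (142, 71), (144, 84), (146, 168), (148, 1027), (150, 1468), (152, 60)]
```

```bash
cat >> h.py <<'E'
from scipy.spatial.transform import Rotation as Ro
KN={'A':(492.9,77.1),'B':(610.3,98.7),'C':(631.9,-18.1),'D':(515.,-39.7)}
def goal(p,yw,st=None):
    st=st or get_state();R=st['tcp_rot'];y=np.radians(yw)
    x=np.array([np.cos(y),np.sin(y),0]);z=np.array([0,0,-1.]);T=np.c_[x,np.cross(z,x),z]
    rv=Ro.from_matrix(R.T@T).as_rotvec()/np.radians(30)
    return np.r_[R.T@(np.array(p)-st['tcp_pos'])/400,rv].round(3)
def rep():
    s=get_state();print('t',round(s['time'],2),'p',s['tcp_pos'].round(1),'yaw',round(yaw(s),2),'j',s['joints'].round(0),'w',round(s['grip_width'],1),'F',s['force'].round(1),'M',s['wrist_torque'].round(3),'eff7',s['effort'][6].round(4))
    return s
E
cat > g.py <<'E'
from h import *;import sys
a=sys.argv;rep();x,y=KN[a[1]];print(goal((x,y,float(a[2])),float(a[3])).tolist())
E
python3 g.py C 165 -1.3;python3 g.py C 121 -1.3
```

```text
t 2.8 p [569.8 -29.9 249.6] yaw 15.59 j [-32.   9.  36.  94.  -5.  79.  21.] w 49.8 F [0.7 0.3 0.4] M [-0.    -0.008  0.01 ] eff7 0.0126
[0.158, 0.013, 0.211, 0.002, 0.004, 0.563]
t 2.8 p [569.8 -29.9 249.6] yaw 15.59 j [-32.   9.  36.  94.  -5.  79.  21.] w 49.8 F [0.7 0.3 0.4] M [-0.    -0.008  0.01 ] eff7 0.0126
[0.158, 0.013, 0.321, 0.002, 0.004, 0.563]
```

Emit:
{"name": "send_rows", "arguments": {"series": [[[0.158,0.013,0.2,0.002,0.004,0.563],[0.158,0.013,0.2,0.002,0.004,0.563],[0.158,0.013,0.25,0.002,0.004,0.563],[0.158,0.013,0.32,0.002,0.004,0.563],[0.158,0.013,0.32,0.002,0.004,0.563]]], "jaw": 40, "force": 40}}

```text
time: 3.3
tcp_pos: [628.6, -15.5, 116.8]
tcp_rot: [[1.0, -0.02, -0.009], [-0.02, -1.0, 0.0], [-0.009, 0.0, -1.0]]
force: [-0.7, 1.1, 0.3]
grip_width: 40.1
```

```bash
python3 g.py C 121 -1.3; python3 look.py c0; python3 g.py C 121 -1.3
```

```text
t 3.3 p [628.6 -15.5 116.8] yaw -1.13 j [-30.  23.  36.  95. -15.  67.   9.] w 40.1 F [-0.7  1.1  0.3] M [0.003 0.099 0.008] eff7 0.0822
[0.008, 0.006, -0.011, 0.0, 0.017, 0.006]
3.3 [628.60980255 -15.53723688 116.81719647] -1.128920326344667 [-29.8  23.5  36.4  94.9 -14.8  67.    9.1] 40.06931994880595 [-0.669262    1.06348095  0.3169997 ] [0.00265359 0.09864814 0.00828441]
t 3.35 p [630.2 -16.1 119.6] yaw -1.17 j [-30.  23.  36.  95. -15.  67.   9.] w 40.0 F [-0.2 -0.2 -0.3] M [ 0.017 -0.039 -0.003] eff7 0.0263
[0.004, 0.005, -0.004, -0.001, 0.009, 0.004]
```

View pics/c0.png

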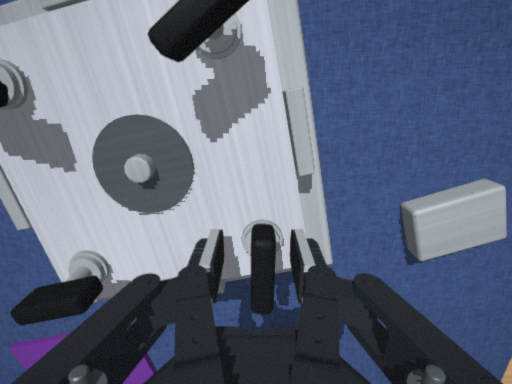

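Emit:
{"name": "send_rows", "arguments": {"series": [[[0.004,0.004,-0.004,0,0.009,0],[0.004,0.004,-0.004,0,0.009,0],[0.004,0.004,-0.004,0,0.009,0]]], "jaw": 0}}

```text
time: 3.65
tcp_pos: [632.0, -17.2, 123.3]
tcp_rot: [[1.0, -0.02, 0.002], [-0.02, -1.0, 0.002], [0.002, -0.002, -1.0]]
force: [-4.0, 2.2, 6.4]
grip_width: 11.8
```

```bash
python3 g.py C 121 -1.3
```

```text
t 3.65 p [632.  -17.2 123.3] yaw -1.15 j [-30.  23.  37.  95. -15.  67.   9.] w 11.8 F [-4.   2.2  6.4] M [ 0.24   0.752 -0.042] eff7 0.0228
[-0.0, 0.002, 0.006, -0.004, -0.003, 0.005]
```

Emit:
{"name": "send_rows", "arguments": {"series": [[[0,0,0.001,0,0,0.25],[0,0,0.003,0,0,0.5],[0,0,0.005,0,0,0.75],[0,0,0.007,0,0,0.95],[0,0,0.007,0,0,0.95],[0,0,0.007,0,0,0.95]]]}}

```text
time: 4.25
tcp_pos: [632.3, -17.3, 120.8]
tcp_rot: [[0.87, -0.492, 0.003], [-0.492, -0.87, 0.002], [0.001, -0.003, -1.0]]
force: [1.0, 0.0, -3.3]
grip_width: 11.0
```

```bash
python3 look.py c1; python3 -c "
from h import *
for i in range(4):
  rep();snapshot('wrist')"
```

```text
4.25 [632.32850489 -17.31294382 120.75826083] -29.50170660952268 [-33.6  24.5  41.8  94.9 -17.5  67.2 -17. ] 10.972947653390444 [ 0.9877731   0.00440055 -3.26049929] [-0.12055454 -0.15352077  0.01184567]
t 4.3 p [632.3 -17.3 120.7] yaw -29.52 j [-34.  24.  42.  95. -18.  67. -17.] w 11.2 F [ 0.8 -0.1 -3.2] M [-0.179 -0.205  0.027] eff7 -0.0531
t 4.35 p [632.3 -17.3 120.8] yaw -29.55 j [-34.  24.  42.  95. -18.  67. -17.] w 11.6 F [ 0.5 -1.  -2.7] M [-0.229 -0.249  0.063] eff7 -0.042
t 4.4 p [632.3 -17.3 120.7] yaw -29.57 j [-34.  24.  42.  95. -18.  67. -17.] w 11.5 F [ 1.3  0.2 -2.7] M [-0.147 -0.236  0.032] eff7 -0.0422
t 4.45 p [632.3 -17.3 120.7] yaw -29.59 j [-34.  24.  42.  95. -18.  67. -17.] w 11.5 F [ 0.8 -0.8 -2.9] M [-0.185 -0.192  0.065] eff7 -0.0452
```

View pics/c1.png

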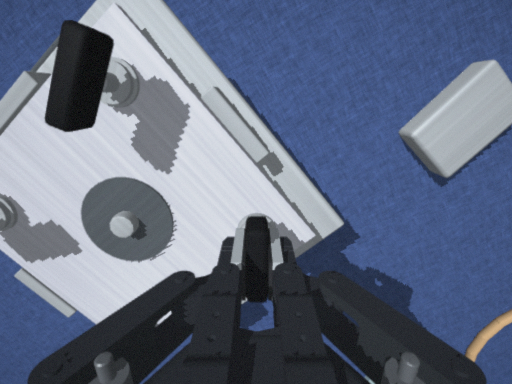

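Emit:
{"name": "send_rows", "arguments": {"series": [[[0,0,0,0,0,0],[0,0,-0.05,0,0,0],[0,0,-0.12,0,0,-0.2],[-0.15,-0.01,-0.12,0,0,-0.5],[-0.28,-0.03,-0.12,0,0,-0.8],[-0.42,-0.037,-0.12,0,0,-1]]], "jaw": 40}}

```text
time: 5.1
tcp_pos: [508.1, 69.1, 169.1]
tcp_rot: [[1.0, 0.012, 0.003], [0.012, -1.0, 0.003], [0.003, -0.002, -1.0]]
force: [-0.9, 1.3, 0.1]
grip_width: 39.9
```

```bash
python3 g.py A 165 72.1
```

```text
t 5.1 p [508.1  69.1 169.1] yaw 0.69 j [-46.   4.  37. 108.  -3.  68.  -7.] w 39.9 F [-0.9  1.3  0.1] M [0.091 0.087 0.027] eff7 0.2589
[-0.038, -0.02, 0.01, -0.0, -0.009, -2.38]
```

Emit:
{"name": "send_rows", "arguments": {"series": [[[-0.038,-0.02,0.0,0,0,-0.29],[-0.038,-0.02,0.0,0,0,-0.58],[-0.038,-0.02,0.0,0,0,-0.86]]]}}

```text
time: 5.4
tcp_pos: [492.4, 77.9, 170.0]
tcp_rot: [[0.894, 0.448, 0.004], [0.448, -0.894, 0.005], [0.006, -0.002, -1.0]]
force: [0.2, -0.2, -0.2]
grip_width: 39.9
```

Emit:
{"name": "send_rows", "arguments": {"series": [[[0,0,0,0,0,-0.33],[0,0,0,0,0,-0.62],[0,0,0,0,0,-0.9]]]}}

```text
time: 5.7
tcp_pos: [492.5, 78.0, 170.7]
tcp_rot: [[0.611, 0.791, 0.005], [0.791, -0.611, 0.006], [0.007, 0.001, -1.0]]
force: [-0.5, -0.7, -0.8]
grip_width: 40.1
```

```bash
python3 g.py A 121 72.1
```

```text
t 5.7 p [492.5  78.  170.7] yaw 52.31 j [-46.   1.  35. 110.  -1.  68.  42.] w 40.1 F [-0.5 -0.7 -0.8] M [ 0.022  0.018 -0.031] eff7 -1.5672
[-0.002, 0.002, 0.124, 0.004, -0.014, -0.66]
```

Emit:
{"name": "send_rows", "arguments": {"series": [[[-0.002,0.002,0.02,0.004,-0.014,-0.3],[-0.002,0.002,0.05,0.004,-0.014,-0.66],[-0.002,0.002,0.122,0.004,-0.014,-0.66],[-0.002,0.002,0.122,0.004,-0.014,-0.66]]], "jaw": 34}}

```text
time: 6.1
tcp_pos: [490.5, 76.7, 119.5]
tcp_rot: [[0.307, 0.952, -0.006], [0.952, -0.307, -0.002], [-0.003, -0.005, -1.0]]
force: [-0.2, 1.2, -0.2]
grip_width: 34.5
```

```bash
python3 look.py a0;python3 g.py A 121 72.1
```

```text
6.1 [490.53520312  76.65565642 119.53027375] 72.1046798983989 [-45.1   5.1  35.  113.3  -3.3  62.9  63.3] 34.46440188923552 [-0.22578046  1.16818585 -0.18769115] [-0.06186816  0.02866033  0.00280973]
t 6.15 p [491.7  76.8 121.2] yaw 72.02 j [-45.   5.  35. 113.  -3.  63.  63.] w 34.1 F [ 0.3 -0.3  0.7] M [-0.044 -0.027 -0.054] eff7 0.1827
[0.002, 0.003, 0.0, -0.005, 0.004, -0.003]
```

View pics/a0.png

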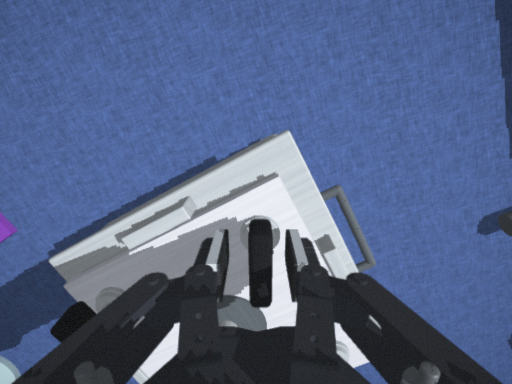

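Emit:
{"name": "send_rows", "arguments": {"series": [[[0.002,0.002,-0.001,0,0,0],[0.002,0.002,-0.001,0,0,0],[0.002,0.002,0.0,0,0,0.25],[0.002,0.002,0.002,0,0,0.5],[0.002,0.002,0.004,0,0,0.75],[0.002,0.002,0.006,0,0,0.95],[0.002,0.002,0.006,0,0,0.95]]], "jaw": 0}}

```text
time: 6.85
tcp_pos: [493.3, 76.9, 120.0]
tcp_rot: [[0.726, 0.688, -0.002], [0.688, -0.726, -0.001], [-0.002, -0.001, -1.0]]
force: [-1.2, -2.2, 4.6]
grip_width: 11.1
```

```bash
python3 look.py a1; python3 g.py B 165 -53; python3 -c "
from h import *
for i in range(2):
  rep();snapshot('wrist')"
```

```text
6.85 [493.30906169  76.94575627 120.03853919] 43.470461191599476 [-46.7   5.4  36.7 113.1  -3.6  62.8  35. ] 11.068347789061907 [-1.16593062 -2.17697915  4.61136481] [-0.38061842  0.33020912  0.03378631]
t 6.9 p [493.3  77.  120. ] yaw 43.62 j [-47.   5.  37. 113.  -4.  63.  35.] w 11.5 F [-1.4 -2.7  5.9] M [-0.435  0.393  0.017] eff7 -0.2798
[0.249, 0.162, -0.113, 0.002, 0.004, 3.221]
t 6.9 p [493.3  77.  120. ] yaw 43.62 j [-47.   5.  37. 113.  -4.  63.  35.] w 11.5 F [-1.4 -2.7  5.9] M [-0.435  0.393  0.017] eff7 -0.2798
t 6.95 p [493.3  77.  120. ] yaw 43.64 j [-47.   5.  37. 113.  -4.  63.  35.] w 11.1 F [-2.2 -2.4  6.2] M [-0.487  0.474  0.03 ] eff7 -0.0614
```

Emit:
{"name": "send_rows", "arguments": {"series": [[[0,0,-0.002,0,0,0],[0,0,-0.05,0,0,0],[0.06,0.04,-0.12,0,0,0.2],[0.15,0.1,-0.12,0,0,0.5],[0.249,0.162,-0.12,0,0,0.8],[0.249,0.162,-0.12,0,0,1]]], "jaw": 36}}

```text
time: 7.6
tcp_pos: [614.3, 101.3, 165.0]
tcp_rot: [[0.972, 0.235, -0.001], [0.235, -0.972, -0.005], [-0.002, 0.004, -1.0]]
force: [-2.1, 0.6, -0.9]
grip_width: 35.8
```

Emit:
{"name": "send_rows", "arguments": {"series": [[[0,0,0,0,0,0.33],[0,0,0,0,0,0.62],[0,0,0,0,0,0.9]]]}}

```text
time: 7.9
tcp_pos: [614.6, 101.9, 164.7]
tcp_rot: [[0.977, -0.214, -0.001], [-0.214, -0.977, -0.005], [-0.0, 0.005, -1.0]]
force: [0.1, -0.4, -0.9]
grip_width: 36.2
```

```bash
python3 g.py B 121 -53
```

```text
t 7.9 p [614.6 101.9 164.7] yaw -12.37 j [-48.  22.  45.  93. -16.  72. -12.] w 36.2 F [ 0.1 -0.4 -0.9] M [-0.027  0.034 -0.01 ] eff7 1.4629
[-0.009, 0.01, 0.109, 0.01, -0.003, 1.354]
```

Emit:
{"name": "send_rows", "arguments": {"series": [[[-0.009,0.01,0,0.01,-0.003,0.3],[-0.009,0.01,0,0.01,-0.003,0.6],[-0.009,0.01,0,0.01,-0.003,0.85]]]}}

```text
time: 8.2
tcp_pos: [610.3, 99.2, 164.7]
tcp_rot: [[0.787, -0.617, -0.0], [-0.617, -0.787, 0.001], [-0.001, -0.001, -1.0]]
force: [0.0, -0.4, -0.1]
grip_width: 36.2
```

```bash
python3 g.py B 121 -53
```

```text
t 8.2 p [610.3  99.2 164.7] yaw -38.12 j [-51.  22.  50.  94. -18.  72. -36.] w 36.2 F [ 0.  -0.4 -0.1] M [ 0.038 -0.014 -0.004] eff7 1.4403
[0.001, 0.001, 0.109, -0.001, 0.001, 0.496]
```

Emit:
{"name": "send_rows", "arguments": {"series": [[[0.001,0.001,0.02,0,0,0.28],[0.001,0.001,0.05,0,0,0.496],[0.001,0.001,0.108,0,0,0.496],[0.001,0.001,0.108,0,0,0.496]]], "jaw": 34}}

```text
time: 8.6
tcp_pos: [608.4, 99.3, 118.7]
tcp_rot: [[0.604, -0.797, -0.005], [-0.797, -0.604, 0.0], [-0.003, 0.004, -1.0]]
force: [-0.3, -0.6, -0.6]
grip_width: 34.0
```

```bash
python3 look.py b0;python3 g.py B 121 -53
```

```text
8.6 [608.40395173  99.31998953 118.72918826] -52.8662447105257 [-52.1  25.7  51.4  97.2 -21.5  67.8 -47.9] 33.95973247712211 [-0.34925664 -0.59157069 -0.64452426] [0.05004443 0.01517337 0.02081731]
t 8.65 p [609.4  99.1 120.3] yaw -52.89 j [-52.  26.  51.  97. -21.  68. -48.] w 34.0 F [0.3 0.4 0.7] M [-0.021 -0.017 -0.005] eff7 0.0303
[0.002, -0.001, -0.002, 0.004, 0.004, 0.004]
```

View pics/b0.png

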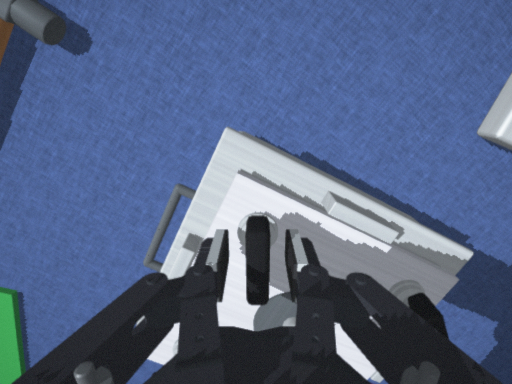

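Emit:
{"name": "send_rows", "arguments": {"series": [[[0.002,-0.001,-0.003,0,0,0],[0.002,-0.001,-0.003,0,0,0],[0.002,-0.001,-0.002,0,0,0.25],[0.002,-0.001,0.0,0,0,0.5],[0.002,-0.001,0.002,0,0,0.75],[0.002,-0.001,0.004,0,0,0.95],[0.002,-0.001,0.004,0,0,0.95]]], "jaw": 0}}

```text
time: 9.35
tcp_pos: [610.3, 99.8, 119.9]
tcp_rot: [[0.151, -0.989, -0.003], [-0.989, -0.151, 0.002], [-0.002, 0.002, -1.0]]
force: [-3.4, 2.8, 4.4]
grip_width: 11.2
```

```bash
python3 g.py D 165 -76.2; python3 -c "
from h import *
for i in range(2):
  rep();snapshot('wrist')"
```

```text
t 9.35 p [610.3  99.8 119.9] yaw -81.33 j [-56.  28.  57.  97. -25.  69. -73.] w 11.2 F [-3.4  2.8  4.4] M [ 0.308  0.735 -0.015] eff7 -0.6743
[0.309, 0.288, -0.113, 0.004, 0.004, -0.171]
t 9.35 p [610.3  99.8 119.9] yaw -81.33 j [-56.  28.  57.  97. -25.  69. -73.] w 11.2 F [-3.4  2.8  4.4] M [ 0.308  0.735 -0.015] eff7 -0.6743
t 9.4 p [610.3  99.8 119.9] yaw -81.2 j [-56.  28.  57.  97. -25.  69. -73.] w 11.5 F [-3.8  2.2  5.8] M [0.408 0.752 0.025] eff7 -0.2362
```

Emit:
{"name": "send_rows", "arguments": {"series": [[[0,0,-0.002,0,0,0],[0,0,-0.05,0,0,0],[0.08,0.07,-0.12,0,0,0],[0.17,0.15,-0.12,0,0,-0.17],[0.25,0.23,-0.12,0,0,-0.17],[0.309,0.288,-0.12,0,0,-0.17],[0.309,0.288,-0.12,0,0,-0.17]]], "jaw": 36}}

```text
time: 10.15
tcp_pos: [513.4, -45.7, 168.0]
tcp_rot: [[0.234, -0.972, -0.002], [-0.972, -0.234, 0.004], [-0.005, 0.001, -1.0]]
force: [0.8, 0.5, 0.4]
grip_width: 36.1
```

```bash
python3 g.py D 120 -76.2; python3 look.py d0; python3 meas.py d0
```

```text
t 10.15 p [513.4 -45.7 168. ] yaw -76.45 j [-60.   8.  67. 109.  -8.  69. -66.] w 36.1 F [0.8 0.5 0.4] M [ 0.038 -0.019  0.083] eff7 -0.0313
[-0.013, -0.007, 0.12, 0.001, 0.009, -0.008]
10.15 [513.40912678 -45.71091413 167.98158655] -76.45349391575176 [-59.8   7.6  67.2 108.5  -7.8  68.8 -66.5] 36.123790890080905 [0.81486558 0.48576291 0.37794246] [ 0.03759284 -0.0185079   0.08250539]
[631.7 -19.3] 62.4 148.13 [42. 12.] 1678
[529.  -37.3] 13.8 149.73 [15.  11.1] 376
lid plane [ 7.62008268e-04 -1.71231619e-03  1.04875614e+02] 22136 0.639442894643083 [577.93685952   0.65866843]
rim 84.95685342970623 3285
all ((574.7651977539062, -2.38861083984375), (172.09141540527344, 149.02418518066406), 9.745038032531738)
lid ((569.362548828125, 6.9204254150390625), (157.5415496826172, 137.88372802734375), 13.123101234436035)
[(60, 25), (82, 291), (84, 2741), (86, 214), (98, 23), (100, 22), (102, 2634), (104, 23727), (106, 5794), (108, 385), (110, 201), (112, 266), (114, 329), (130, 50), (132, 34), (134, 60), (136, 42), (138, 58), (140, 55), (142, 57), (144, 179), (146, 1066), (148, 824), (150, 70)]
```

View pics/d0.png

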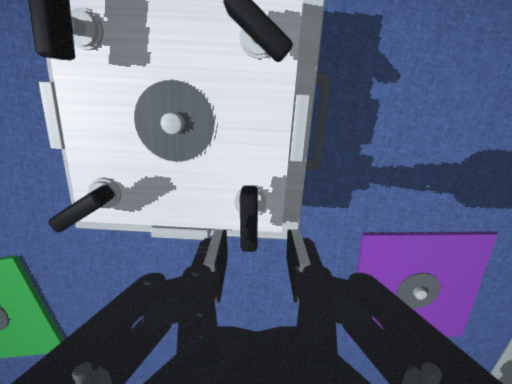

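Emit:
{"name": "send_rows", "arguments": {"series": [[[-0.013,-0.007,0,0,0.009,-0.29],[-0.013,-0.007,0,0,0.009,-0.58],[-0.013,-0.007,0,0,0.009,-0.9]]]}}

```text
time: 10.5
tcp_pos: [517.7, -35.7, 168.5]
tcp_rot: [[0.645, -0.764, 0.003], [-0.764, -0.645, 0.0], [0.002, -0.003, -1.0]]
force: [0.5, 0.0, -0.7]
grip_width: 35.8
```

Emit:
{"name": "send_rows", "arguments": {"series": [[[0,0,0,0,0,-0.33],[0,0,0,0,0,-0.62],[0,0,0,0,0,-0.91]]]}}

```text
time: 10.8
tcp_pos: [518.9, -34.6, 168.7]
tcp_rot: [[0.913, -0.408, 0.005], [-0.408, -0.913, -0.001], [0.004, -0.001, -1.0]]
force: [0.5, -0.4, 1.1]
grip_width: 35.9
```

Emit:
{"name": "send_rows", "arguments": {"series": [[[0,0,0,0,0,-0.33],[0,0,0,0,0,-0.62],[0,0,0,0,0,-0.91]]]}}

```text
time: 11.1
tcp_pos: [520.1, -33.6, 168.9]
tcp_rot: [[1.0, 0.03, 0.006], [0.03, -1.0, -0.001], [0.006, 0.002, -1.0]]
force: [-0.3, 0.9, 0.1]
grip_width: 36.0
```

Emit:
{"name": "send_rows", "arguments": {"series": [[[0,0,0,0,0,-0.33],[0,0,0,0,0,-0.62],[0,0,0,0,0,-0.91]]]}}

```text
time: 11.4
tcp_pos: [521.2, -32.6, 169.0]
tcp_rot: [[0.887, 0.461, 0.007], [0.461, -0.887, -0.002], [0.005, 0.005, -1.0]]
force: [0.2, 0.3, -0.1]
grip_width: 36.4
```

```bash
python3 g.py D 165 103.8; python3 look.py d1; python3 meas.py d1
```

```text
t 11.4 p [521.2 -32.6 169. ] yaw 27.48 j [-50.   6.  55. 108.  -5.  68.  33.] w 36.4 F [ 0.2  0.3 -0.1] M [-0.028  0.016  0.037] eff7 -1.5457
[-0.022, 0.009, 0.01, 0.015, -0.002, -2.544]
11.4 [521.229574   -32.59782283 168.98806664] 27.48430657459931 [-50.4   6.2  54.5 107.8  -5.3  68.2  33.4] 36.37798231515233 [ 0.20352912  0.25558025 -0.06799583] [-0.0282164   0.01560026  0.03699977]
[492.4  77.2] 133.8 147.88 [11.5 42.9] 1716
[502.8 -36.9] 15.9 140.61 [21.5  1.6] 117
lid plane [-1.66319565e-04 -8.24270345e-04  1.04854319e+02] 23578 0.6267884298181227 [540.79991501  43.15807491]
rim 84.94313729162631 5000
all ((524.5647583007812, 44.0498046875), (213.03143310546875, 170.3718719482422), 30.080062866210938)
lid ((561.2315063476562, 34.507850646972656), (175.4305877685547, 165.7976531982422), 10.521728515625)
[(82, 518), (84, 4056), (86, 348), (96, 22), (98, 29), (100, 86), (102, 3045), (104, 26914), (106, 5881), (108, 341), (110, 251), (112, 347), (114, 361), (128, 30), (130, 62), (132, 88), (134, 76), (136, 86), (138, 75), (140, 62), (142, 71), (144, 204), (146, 1198), (148, 417)]
```

Emit:
{"name": "send_rows", "arguments": {"series": [[[-0.022,0.009,0,0.015,-0.002,-0.33],[-0.022,0.009,0,0.015,-0.002,-0.62],[-0.022,0.009,0,0.015,-0.002,-0.91]]]}}

```text
time: 11.75
tcp_pos: [515.9, -39.4, 169.0]
tcp_rot: [[0.601, 0.799, 0.002], [0.799, -0.601, 0.003], [0.004, 0.0, -1.0]]
force: [0.3, -0.2, 0.4]
grip_width: 36.1
```

Emit:
{"name": "send_rows", "arguments": {"series": [[[0,0,0,0,0,-0.33],[0,0,0,0,0,-0.62],[0,0,0,0,0,-0.91]]]}}

```text
time: 12.05
tcp_pos: [516.8, -38.6, 169.1]
tcp_rot: [[0.194, 0.981, 0.003], [0.981, -0.194, 0.002], [0.003, 0.003, -1.0]]
force: [-0.6, -0.2, 0.3]
grip_width: 35.8
```

```bash
python3 g.py D 120 103.8
```

```text
t 12.05 p [516.8 -38.6 169.1] yaw 78.84 j [-46.   5.  51. 108.  -5.  68.  85.] w 35.8 F [-0.6 -0.2  0.3] M [-0.021  0.026  0.034] eff7 -1.5534
[-0.004, -0.004, 0.123, 0.006, -0.004, -0.832]
```

Emit:
{"name": "send_rows", "arguments": {"series": [[[-0.004,-0.004,0,0.006,-0.004,-0.29],[-0.004,-0.004,0.02,0.006,-0.004,-0.58],[-0.004,-0.004,0.05,0.006,-0.004,-0.832],[-0.004,-0.004,0.122,0.006,-0.004,-0.832],[-0.004,-0.004,0.122,0.006,-0.004,-0.832]]], "jaw": 34}}

```text
time: 12.55
tcp_pos: [513.2, -39.1, 117.5]
tcp_rot: [[-0.238, 0.971, -0.005], [0.971, 0.238, -0.002], [-0.0, -0.005, -1.0]]
force: [-0.6, 0.2, -0.4]
grip_width: 34.3
```

```bash
python3 g.py D 120 103.8
```

```text
t 12.55 p [513.2 -39.1 117.5] yaw 103.75 j [-43.   9.  49. 111.  -8.  63. 112.] w 34.3 F [-0.6  0.2 -0.4] M [-0.034  0.048 -0.025] eff7 0.2628
[-0.003, 0.004, -0.006, -0.01, 0.001, -0.002]
```

Emit:
{"name": "send_rows", "arguments": {"series": [[[-0.001,0.002,-0.003,0,0,0],[-0.001,0.002,-0.003,0,0,0],[-0.001,0.002,-0.002,0,0,0.25],[-0.001,0.002,0.0,0,0,0.5],[-0.001,0.002,0.002,0,0,0.75],[-0.001,0.002,0.003,0,0,0.8],[-0.001,0.002,0.003,0,0,0.8]]], "jaw": 0}}

```text
time: 13.25
tcp_pos: [515.0, -39.9, 117.1]
tcp_rot: [[0.176, 0.984, -0.003], [0.984, -0.176, -0.002], [-0.003, -0.003, -1.0]]
force: [0.7, -3.8, -0.4]
grip_width: 11.5
```

```bash
python3 g.py B 165 98; python3 -c "
from h import *
for i in range(2):
  rep();snapshot('wrist')"
```

```text
t 13.25 p [515.  -39.9 117.1] yaw 79.84 j [-46.  10.  52. 111.  -9.  63.  89.] w 11.5 F [ 0.7 -3.8 -0.4] M [-0.538 -0.283  0.076] eff7 -0.315
[0.383, 0.173, -0.121, -0.006, 0.005, -0.605]
t 13.25 p [515.  -39.9 117.1] yaw 79.84 j [-46.  10.  52. 111.  -9.  63.  89.] w 11.5 F [ 0.7 -3.8 -0.4] M [-0.538 -0.283  0.076] eff7 -0.315
t 13.3 p [514.9 -39.9 117.1] yaw 79.87 j [-46.  10.  52. 111.  -9.  63.  89.] w 11.4 F [ 1.9 -3.2 -0.1] M [-0.624 -0.247  0.103] eff7 -0.1492
```

Emit:
{"name": "send_rows", "arguments": {"series": [[[0,0,-0.002,0,0,0],[0,0,-0.05,0,0,0],[0.09,0.04,-0.12,0,0,-0.1],[0.19,0.08,-0.12,0,0,-0.35],[0.29,0.13,-0.12,0,0,-0.6],[0.383,0.173,-0.12,0,0,-0.67],[0.383,0.173,-0.12,0,0,-0.67]]], "jaw": 36}}

```text
time: 14.05
tcp_pos: [611.6, 107.5, 163.5]
tcp_rot: [[-0.184, 0.983, -0.004], [0.983, 0.184, 0.0], [0.001, -0.004, -1.0]]
force: [-0.5, 0.4, -1.0]
grip_width: 35.9
```

```bash
python3 look.py b1; python3 meas.py b1;python3 g.py B 117.5 99.5
```

```text
14.05 [611.62812938 107.54073006 163.45336283] 100.60094681058698 [-47.2  21.2  43.7  93.8 -15.3  71.5 100.1] 35.92469512462556 [-0.45298872  0.35094906 -1.02782846] [-0.01309861  0.03872284 -0.01781892]
[493.3  77.3] 133.9 147.98 [12.1 42.2] 1726
[596.2  96.5] 10.0 147.75 [15.5 11.2] 400
lid plane [-2.77470132e-04  4.94224885e-05  1.04778383e+02] 19001 0.6377079565020318 [540.66247901  64.85709269]
rim 84.92813167592337 3428
all ((552.5377807617188, 63.55736541748047), (168.21170043945312, 144.66177368164062), 9.658041954040527)
lid ((547.4168701171875, 65.23595428466797), (156.73745727539062, 128.3688507080078), 2.593979835510254)
[(82, 392), (84, 2757), (86, 222), (98, 27), (102, 3093), (104, 21987), (106, 5417), (108, 321), (110, 261), (112, 245), (114, 306), (128, 33), (130, 57), (132, 67), (134, 71), (136, 72), (138, 65), (140, 77), (142, 72), (144, 264), (146, 1360), (148, 568)]
t 14.1 p [610.5 103.4 163.6] yaw 100.34 j [-47.  21.  44.  94. -15.  71. 100.] w 35.8 F [ 0.3 -0.9 -0.1] M [-0.005  0.017  0.027] eff7 0.0205
[-0.011, -0.002, 0.115, -0.01, 0.002, 0.028]
```

View pics/b1.png

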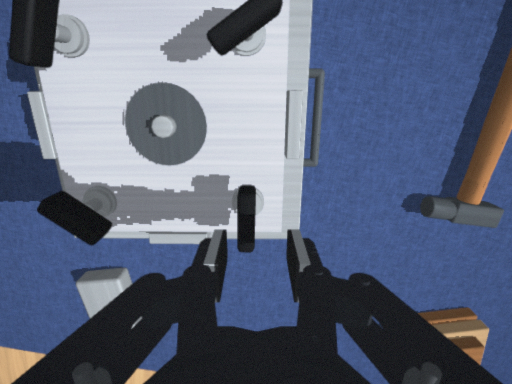

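Emit:
{"name": "send_rows", "arguments": {"series": [[[-0.008,-0.002,0.06,-0.008,0,0.02],[-0.009,-0.002,0.116,-0.008,0,0.02],[-0.009,-0.002,0.114,-0.008,0,0.02],[-0.009,-0.002,0.114,-0.008,0,0.02]]], "jaw": 32}}

```text
time: 14.5
tcp_pos: [609.8, 99.0, 118.6]
tcp_rot: [[-0.168, 0.986, -0.001], [0.986, 0.168, -0.001], [-0.001, -0.001, -1.0]]
force: [0.8, 0.6, 0.3]
grip_width: 32.0
```

```bash
python3 g.py B 117.5 100.0
```

```text
t 14.5 p [609.8  99.  118.6] yaw 99.69 j [-46.  23.  43.  97. -17.  67. 101.] w 32.0 F [0.8 0.6 0.3] M [ 0.018 -0.007  0.014] eff7 0.0066
[-0.001, 0.001, 0.003, -0.002, 0.001, -0.01]
```

Emit:
{"name": "send_rows", "arguments": {"series": [[[0,0.001,0,0,0,0],[0,0.001,0,0,0,0],[0,0.001,0.001,0,0,0.25],[0,0.001,0.003,0,0,0.5],[0,0.001,0.005,0,0,0.67],[0,0.001,0.005,0,0,0.67]]], "jaw": 0}}

```text
time: 15.1
tcp_pos: [610.9, 99.7, 118.5]
tcp_rot: [[0.182, 0.983, 0.001], [0.983, -0.182, 0.0], [0.001, 0.0, -1.0]]
force: [-1.9, 0.2, 4.9]
grip_width: 11.3
```

```bash
python3 look.py b2; python3 meas.py b2|grep lid;python3 g.py D 165 81;
```

```text
15.1 [610.9247175   99.65996372 118.52467335] 79.52182905754363 [-49.1  24.4  47.1  97.  -19.2  67.   82.6] 11.323876035025242 [-1.92434623  0.1936225   4.93565645] [0.00343526 0.49262641 0.0498968 ]
lid plane [-6.23760680e-03 -7.36361004e-03  1.03535961e+02] 18409 0.6053982339671178 [542.82778892  85.81841342]
lid ((538.1181640625, 87.42604064941406), (98.2459487915039, 121.13221740722656), 80.76966857910156)
t 15.15 p [610.9  99.6 118.5] yaw 79.61 j [-49.  24.  47.  97. -19.  67.  83.] w 11.3 F [-2.4  0.3  5.4] M [0.091 0.483 0.047] eff7 -0.1708
[-0.386, -0.173, -0.116, 0.001, -0.001, -0.046]
```

Emit:
{"name": "send_rows", "arguments": {"series": [[[0,0,-0.002,0,0,0],[0,0,-0.05,0,0,0],[-0.09,-0.04,-0.12,0,0,0],[-0.19,-0.08,-0.12,0,0,-0.04],[-0.29,-0.13,-0.12,0,0,-0.04],[-0.386,-0.173,-0.12,0,0,-0.04],[-0.386,-0.173,-0.12,0,0,-0.04]]], "jaw": 32}}

```text
time: 15.85
tcp_pos: [512.3, -46.0, 166.9]
tcp_rot: [[0.169, 0.986, 0.0], [0.986, -0.169, 0.002], [0.002, 0.0, -1.0]]
force: [0.9, -0.2, 0.1]
grip_width: 31.8
```

```bash
python3 look.py d2; python3 meas.py d2;python3 g.py D 117.5 81
```

```text
15.85 [512.25723172 -46.03693468 166.94050582] 80.29276404300933 [-49.7   5.3  55.2 108.7  -4.8  68.4  87.4] 31.835842164687566 [ 0.85346703 -0.16789568  0.10062253] [-0.0384475  -0.04899107  0.02495485]
[499.7  64.1] 171.7 146.38 [10.8 18. ] 352
[498.7 -38.6] 170.3 147.42 [10.7 13.5] 329
lid plane [-8.52283786e-03 -7.26100529e-03  1.04077839e+02] 9510 0.6526879296253862 [502.52611289  24.82977298]
rim 84.89451982880499 6179
all ((485.7155456542969, 3.819091796875), (197.61895751953125, 111.0567626953125), 84.91126251220703)
lid ((504.7098693847656, 12.780967712402344), (170.94583129882812, 87.95418548583984), 89.29593658447266)
[(78, 52), (80, 97), (82, 682), (84, 4765), (86, 377), (88, 42), (90, 32), (92, 31), (94, 45), (96, 114), (98, 156), (100, 204), (102, 5787), (104, 6563), (106, 668), (108, 113), (110, 343), (112, 157), (116, 23), (118, 22), (120, 25), (122, 23), (128, 64), (130, 86), (132, 97), (134, 77), (136, 85), (138, 83), (140, 73), (142, 81), (144, 161), (146, 438), (148, 72)]
t 15.9 p [514.  -42.7 167.2] yaw 80.49 j [-50.   5.  55. 109.  -5.  68.  87.] w 31.9 F [1.  1.  0.6] M [0.05  0.012 0.061] eff7 0.0322
[0.007, 0.001, 0.124, 0.003, -0.007, -0.017]
```

View pics/d2.png

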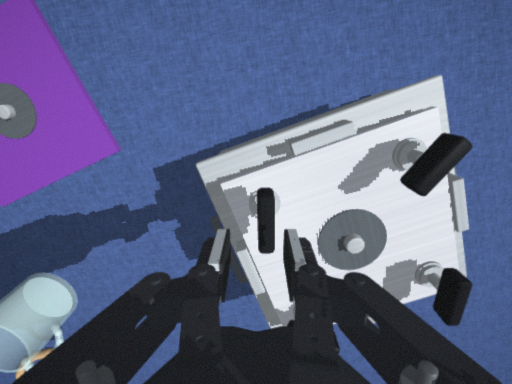

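Emit:
{"name": "send_rows", "arguments": {"series": [[[0.006,0.001,0.06,0.003,-0.007,-0.01],[0.006,0.001,0.124,0.003,-0.007,-0.01],[0.006,0.001,0.122,0.003,-0.007,-0.01],[0.006,0.001,0.122,0.003,-0.007,-0.01]]]}}

```text
time: 16.3
tcp_pos: [515.4, -39.9, 118.9]
tcp_rot: [[0.16, 0.987, -0.0], [0.987, -0.16, -0.001], [-0.001, -0.0, -1.0]]
force: [-0.3, -0.2, 0.3]
grip_width: 32.1
```

Emit:
{"name": "send_rows", "arguments": {"series": [[[0,0,-0.002,0,0,0],[0,0,-0.002,0,0,0],[0,0,0.0,0,0,0.25],[0,0,0.002,0,0,0.5],[0,0,0.004,0,0,0.75],[0,0,0.005,0,0,0.93],[0,0,0.005,0,0,0.93]]], "jaw": 0}}

```text
time: 17.0
tcp_pos: [516.2, -41.4, 118.5]
tcp_rot: [[0.605, 0.796, 0.001], [0.796, -0.605, -0.002], [-0.001, 0.003, -1.0]]
force: [-1.9, -2.5, 6.6]
grip_width: 11.5
```

```bash
python3 look.py d3; python3 meas.py d3|grep lid;python3 g.py A 165 43.8;
```

```text
17.0 [516.21453152 -41.43352506 118.4684481 ] 52.77428691068454 [-51.5  11.1  58.6 111.4 -10.5  63.   64.1] 11.47686395265334 [-1.88823663 -2.45357894  6.58021064] [-0.62887756  0.51484407  0.03848564]
lid plane [3.17828243e-03 4.38763779e-03 1.02274355e+02] 15935 0.596877221612946 [500.82241324  30.85403032]
lid ((485.14996337890625, 20.95343017578125), (141.2525177001953, 113.25419616699219), 64.29967498779297)
t 17.05 p [516.2 -41.5 118.5] yaw 52.87 j [-51.  11.  59. 111. -10.  63.  64.] w 11.5 F [-2.1 -3.3  5. ] M [-0.696  0.447  0.056] eff7 -0.2191
[0.201, -0.225, -0.117, 0.005, 0.002, 0.302]
```

Emit:
{"name": "send_rows", "arguments": {"series": [[[0,0,-0.002,0,0,0],[0,0,-0.05,0,0,0],[0.07,-0.08,-0.12,0,0,0],[0.14,-0.16,-0.12,0,0,0.2],[0.201,-0.225,-0.12,0,0,0.3],[0.201,-0.225,-0.12,0,0,0.3]]], "jaw": 32}}

```text
time: 17.65
tcp_pos: [492.2, 83.9, 166.8]
tcp_rot: [[0.715, 0.699, 0.002], [0.699, -0.715, 0.001], [0.002, 0.0, -1.0]]
force: [0.3, -0.7, -1.3]
grip_width: 32.0
```

```bash
python3 look.py a2; python3 meas.py a2;python3 g.py A 117.5 43.8
```

```text
17.65 [492.18369867  83.90256583 166.79845226] 44.357629358602445 [-65.9   2.   54.9 110.7  -1.8  68.1  34. ] 32.00100197843105 [ 0.25895664 -0.73645015 -1.26625784] [-0.02038088 -0.00770672 -0.05510844]
[480.3  89.8] 44.4 147.6 [10.8 10.5] 249
lid plane [4.30476494e-03 9.29247607e-03 1.02671462e+02] 2515 0.6754793184771526 [490.40835606  89.96372563]
rim 84.93316669854235 4875
all ((491.4482116699219, 109.4069595336914), (177.07159423828125, 81.2667236328125), 43.919036865234375)
lid ((496.89630126953125, 102.96156311035156), (119.28791046142578, 47.05692672729492), 44.178016662597656)
[(78, 27), (80, 48), (82, 474), (84, 3852), (86, 230), (88, 45), (90, 43), (92, 38), (94, 71), (96, 88), (98, 107), (100, 503), (102, 2269), (104, 272), (106, 235), (108, 44), (110, 70), (112, 37), (136, 21), (142, 22), (144, 49), (146, 160), (148, 48)]
t 17.7 p [492.7  80.5 166.7] yaw 44.23 j [-66.   2.  55. 111.  -2.  68.  34.] w 31.9 F [ 0.5 -0.8 -0.1] M [-0.113 -0.012  0.013] eff7 -0.2362
[-0.006, 0.006, 0.123, 0.004, -0.002, 0.014]
```

View pics/a2.png

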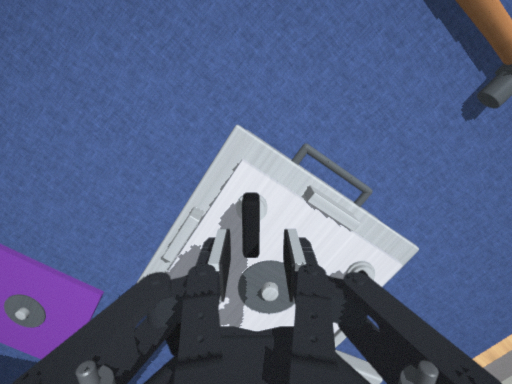

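Emit:
{"name": "send_rows", "arguments": {"series": [[[-0.005,0.004,0.06,0.003,-0.002,0.014],[-0.005,0.004,0.124,0.003,-0.002,0.014],[-0.005,0.004,0.122,0.003,-0.002,0.014],[-0.005,0.004,0.122,0.003,-0.002,0.014]]]}}

```text
time: 18.1
tcp_pos: [492.9, 76.8, 118.5]
tcp_rot: [[0.723, 0.691, 0.0], [0.691, -0.723, -0.001], [-0.0, 0.001, -1.0]]
force: [0.4, -0.9, 0.4]
grip_width: 31.8
```

Emit:
{"name": "send_rows", "arguments": {"series": [[[0,0,-0.001,0,0,0],[0,0,-0.001,0,0,0],[0,0,0.0,0,0,0.25],[0,0,0.002,0,0,0.5],[0,0,0.004,0,0,0.75],[0,0,0.005,0,0,0.9],[0,0,0.005,0,0,0.9]]], "jaw": 0}}

```text
time: 18.8
tcp_pos: [493.0, 75.7, 117.7]
tcp_rot: [[0.958, 0.286, -0.0], [0.286, -0.958, -0.002], [-0.0, 0.002, -1.0]]
force: [-3.8, -2.9, 5.6]
grip_width: 11.5
```

```bash
python3 g.py C 165 -27.6;
```

```text
t 18.8 p [493.   75.7 117.7] yaw 16.59 j [-67.   7.  59. 114.  -7.  62.  12.] w 11.5 F [-3.8 -2.9  5.6] M [-0.621  0.65   0.006] eff7 -0.5144
[0.266, 0.324, -0.118, 0.003, -0.0, 1.473]
```

Emit:
{"name": "send_rows", "arguments": {"series": [[[0,0,-0.002,0,0,0],[0,0,-0.05,0,0,0],[0.06,0.07,-0.12,0,0,0.2],[0.13,0.16,-0.12,0,0,0.48],[0.2,0.24,-0.12,0,0,0.75],[0.266,0.324,-0.12,0,0,1],[0.266,0.324,-0.12,0,0,1]]], "jaw": 32}}

```text
time: 19.5
tcp_pos: [634.8, -23.6, 164.9]
tcp_rot: [[0.971, -0.239, 0.001], [-0.239, -0.971, -0.009], [0.003, 0.009, -1.0]]
force: [-1.4, 0.0, -0.5]
grip_width: 32.0
```

```bash
python3 g.py C 117.5 -27.6;python3 look.py c2; python3 meas.py c2
```

```text
t 19.5 p [634.8 -23.6 164.9] yaw -13.84 j [-46.  29.  61.  92. -26.  74.   5.] w 32.0 F [-1.4  0.  -0.5] M [-0.045  0.046  0.009] eff7 -0.2604
[-0.011, -0.013, 0.118, 0.016, -0.008, 0.458]
19.5 [634.78666337 -23.60125041 164.87481059] -13.84419987150388 [-46.   29.3  61.3  92.1 -25.9  74.3   5.4] 32.04949047734855 [-1.35242861  0.02742204 -0.46545079] [-0.04501398  0.04584209  0.00890152]
[613.5  98.4] 169.9 145.98 [11.7 39.1] 1640
[638.2  -7.7] 61.5 147.95 [20.4 12.1] 469
lid plane [6.30983098e-03 1.81399246e-03 1.02847879e+02] 13696 0.62855489190667 [609.53221367  39.04450331]
rim 84.95280674268693 5217
all ((631.2987060546875, 44.646080017089844), (165.5359344482422, 163.69415283203125), 72.72581481933594)
lid ((614.5743408203125, 48.59496307373047), (155.5780792236328, 138.69003295898438), 76.10560607910156)
[(82, 493), (84, 4347), (86, 344), (96, 28), (98, 33), (100, 1949), (102, 15815), (104, 4142), (106, 645), (108, 209), (110, 302), (112, 299), (126, 28), (128, 55), (130, 70), (132, 76), (134, 70), (136, 80), (138, 77), (140, 81), (142, 217), (144, 1069), (146, 762), (148, 133)]
```

View pics/c2.png

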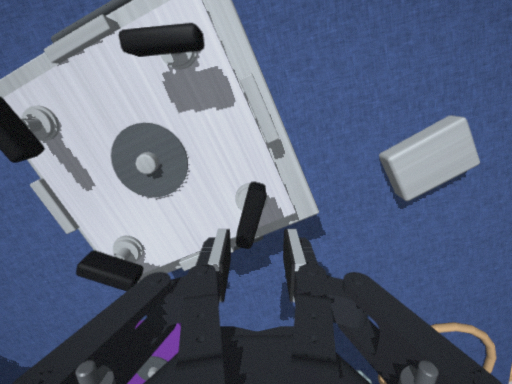

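Emit:
{"name": "send_rows", "arguments": {"series": [[[-0.008,-0.011,0.03,0.014,-0.006,0.28],[-0.008,-0.011,0.06,0.014,-0.006,0.458],[-0.008,-0.011,0.118,0.014,-0.006,0.458],[-0.008,-0.011,0.117,0.014,-0.006,0.458],[-0.008,-0.011,0.117,0.014,-0.006,0.458]]]}}

```text
time: 20.05
tcp_pos: [630.6, -15.2, 119.1]
tcp_rot: [[0.889, -0.458, -0.001], [-0.458, -0.889, 0.003], [-0.002, -0.002, -1.0]]
force: [-0.1, -0.8, 0.2]
grip_width: 31.8
```

```bash
python3 g.py C 117.5 -28;python3 look.py c3
```

```text
t 20.05 p [630.6 -15.2 119.1] yaw -27.23 j [-47.  33.  62.  95. -30.  71.  -5.] w 31.8 F [-0.1 -0.8  0.2] M [-0.015 -0.014 -0.023] eff7 0.0066
[0.006, 0.005, 0.004, -0.005, 0.004, 0.026]
20.05 [630.60771549 -15.24579058 119.06799369] -27.231537953120714 [-46.9  32.6  62.1  95.4 -30.4  70.8  -5.3] 31.8422942426852 [-0.10008625 -0.79156831  0.20137483] [-0.01470058 -0.01361828 -0.02319652]
```

View pics/c3.png

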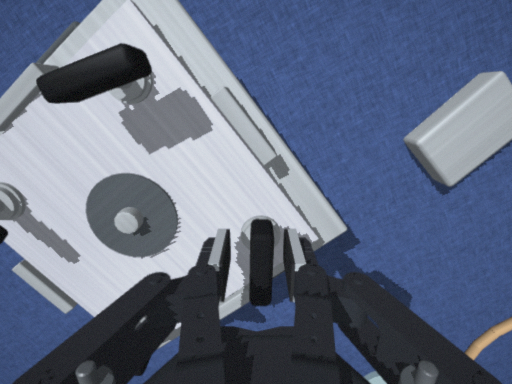

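Emit:
{"name": "send_rows", "arguments": {"series": [[[0.003,0.004,0.0,0,0,0.0],[0.003,0.004,0.0,0,0,0.0],[0.003,0.004,0.001,0,0,0.25],[0.003,0.004,0.003,0,0,0.5],[0.003,0.004,0.005,0,0,0.7],[0.003,0.004,0.005,0,0,0.82],[0.003,0.004,0.005,0,0,0.82]]], "jaw": 0}}

```text
time: 20.8
tcp_pos: [632.3, -17.7, 119.1]
tcp_rot: [[0.618, -0.786, 0.002], [-0.786, -0.618, 0.003], [-0.001, -0.004, -1.0]]
force: [-0.4, 0.4, 6.1]
grip_width: 11.3
```

```bash
python3 g.py B 165 80;
```

```text
t 20.8 p [632.3 -17.7 119.1] yaw -51.84 j [-49.  35.  66.  95. -34.  72. -27.] w 11.3 F [-0.4  0.4  6.1] M [0.104 0.167 0.051] eff7 -0.473
[-0.263, -0.137, -0.114, -0.006, -0.007, -4.395]
```

Emit:
{"name": "send_rows", "arguments": {"series": [[[0,0,-0.002,0,0,0],[0,0,-0.05,0,0,0],[0,0,-0.12,0,0,-0.2],[0,0,-0.12,0,0,-0.48],[0,0,-0.12,0,0,-0.75],[0,0,-0.12,0,0,-1]]], "jaw": 32}}

```text
time: 21.4
tcp_pos: [632.7, -18.3, 168.9]
tcp_rot: [[0.93, -0.366, 0.004], [-0.366, -0.93, 0.003], [0.003, -0.004, -1.0]]
force: [-0.9, 1.0, -0.4]
grip_width: 32.3
```

Emit:
{"name": "send_rows", "arguments": {"series": [[[0,0,0,0,0,-0.33],[0,0,0,0,0,-0.62],[0,0,0,0,0,-0.91]]]}}

```text
time: 21.7
tcp_pos: [633.0, -18.8, 170.5]
tcp_rot: [[0.997, 0.075, 0.006], [0.075, -0.997, 0.003], [0.006, -0.003, -1.0]]
force: [-0.2, -0.4, -0.5]
grip_width: 32.1
```

Emit:
{"name": "send_rows", "arguments": {"series": [[[0,0,0,0,0,-0.33],[0,0,0,0,0,-0.62],[0,0,0,0,0,-0.91]]]}}

```text
time: 22.0
tcp_pos: [633.4, -19.5, 172.2]
tcp_rot: [[0.865, 0.501, 0.007], [0.501, -0.865, 0.003], [0.008, 0.001, -1.0]]
force: [0.1, -0.7, 0.2]
grip_width: 32.0
```

```bash
python3 g.py B 165 80;
```

```text
t 22.0 p [633.4 -19.5 172.2] yaw 30.07 j [-40.  24.  51.  92. -20.  73.  44.] w 32.0 F [ 0.1 -0.7  0.2] M [-0.01  -0.053 -0.023] eff7 -1.4399
[0.098, -0.285, 0.018, 0.009, -0.013, -1.664]
```

Emit:
{"name": "send_rows", "arguments": {"series": [[[0.03,-0.1,0,0.003,-0.004,-0.33],[0.07,-0.2,0,0.006,-0.008,-0.62],[0.098,-0.285,0.01,0.009,-0.013,-0.91]]]}}

```text
time: 22.3
tcp_pos: [610.8, 100.7, 170.5]
tcp_rot: [[0.561, 0.828, 0.003], [0.828, -0.561, 0.003], [0.004, 0.0, -1.0]]
force: [0.7, 0.1, -0.4]
grip_width: 32.2
```

```bash
python3 look.py b3; python3 meas.py b3; python3 g.py B 116 80;
```

```text
22.3 [610.79990156 100.66912695 170.53617876] 55.88580983800811 [-47.6  20.4  44.6  94.  -15.1  71.6  55.9] 32.18334394465832 [ 0.66583266  0.11304795 -0.43821448] [ 0.03279522 -0.00748178 -0.0444957 ]
[492.5  93.4] 133.6 143.46 [ 7. 18.] 260
[598.1 101.6] 169.7 145.72 [11.8 19.6] 398
lid plane [3.59111353e-03 2.69295435e-03 1.02588162e+02] 11314 0.6081768275665983 [548.01788131  87.85853428]
rim 84.96673677597934 6086
all ((550.5042114257812, 121.24871826171875), (171.08786010742188, 164.96612548828125), 51.039852142333984)
lid ((556.1441650390625, 81.26190948486328), (174.56253051757812, 90.2577133178711), 16.58973503112793)
[(60, 27), (80, 36), (82, 606), (84, 4772), (86, 441), (90, 22), (94, 105), (96, 86), (98, 126), (100, 2386), (102, 10457), (104, 2722), (106, 560), (108, 388), (110, 196), (112, 183), (126, 74), (128, 67), (130, 76), (132, 79), (134, 77), (136, 67), (138, 69), (140, 72), (142, 155), (144, 344), (146, 103)]
t 22.35 p [608.9 109.3 169.1] yaw 56.74 j [-48.  20.  44.  94. -15.  72.  56.] w 32.1 F [-0.4  6.3 -1.8] M [ 0.45   0.074 -0.009] eff7 0.1147
[-0.021, 0.018, 0.132, -0.007, -0.014, -0.775]
```

View pics/b3.png

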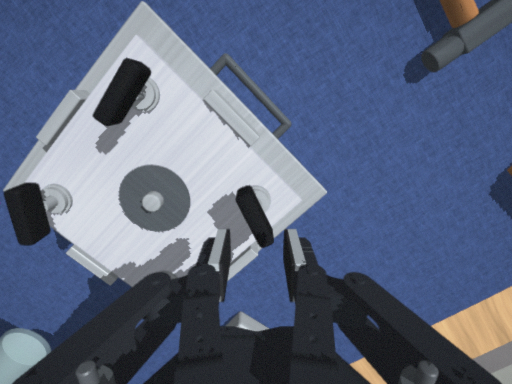

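Emit:
{"name": "send_rows", "arguments": {"series": [[[-0.018,0.015,0.02,-0.007,-0.014,-0.29],[-0.018,0.015,0.04,-0.007,-0.014,-0.58],[-0.018,0.015,0.06,-0.007,-0.014,-0.77],[-0.018,0.015,0.13,-0.007,-0.014,-0.77],[-0.018,0.015,0.13,-0.007,-0.014,-0.77],[-0.018,0.015,0.13,-0.007,-0.014,-0.77]]]}}

```text
time: 22.95
tcp_pos: [610.0, 99.8, 117.8]
tcp_rot: [[0.177, 0.984, 0.0], [0.984, -0.177, -0.001], [-0.001, 0.0, -1.0]]
force: [0.1, 0.8, 0.9]
grip_width: 31.8
```

```bash
python3 g.py B 116 79.7;
```

```text
t 22.95 p [610.   99.8 117.8] yaw 79.79 j [-43.  22.  39.  97. -15.  66.  80.] w 31.8 F [0.1 0.8 0.9] M [-0.    -0.045 -0.02 ] eff7 0.0079
[-0.003, 0.001, 0.005, 0.0, 0.001, 0.003]
```

Emit:
{"name": "send_rows", "arguments": {"series": [[[-0.001,0,0.002,0,0,0.0],[-0.001,0,-0.002,0,0,0.0],[-0.001,0,-0.002,0,0,0.2],[-0.001,0,-0.001,0,0,0.4],[-0.001,0,-0.001,0,0,0.4]]], "jaw": 0}}

```text
time: 23.45
tcp_pos: [610.8, 99.5, 118.4]
tcp_rot: [[0.378, 0.926, 0.002], [0.926, -0.378, -0.001], [-0.0, 0.003, -1.0]]
force: [4.7, -0.3, -6.7]
grip_width: 11.2
```

```bash
cat > feel.py <<'E'
from h import *
import sys
n=int(sys.argv[1]) if len(sys.argv)>1 else 4
M=[];F=[];e=[]
for i in range(n):
    s=get_state();M.append(s['wrist_torque'][2]);F.append(s['force']);e.append(s['effort'][6])
    if i<n-1:
        snapshot('wrist')
print('t',s['time'],'p',s['tcp_pos'].round(1),'yaw',round(yaw(s),2),'Mz',np.round(M,3),np.mean(M).round(3),'F',np.mean(F,0).round(1),'e7',np.round(e,3),'j3',s['joints'][2].round(0))
E
python3 feel.py 4
```

```text
t 23.6 p [610.7  99.4 118.4] yaw 67.91 Mz [0.126 0.162 0.082 0.066] 0.109 F [ 4.5 -0.4 -6.9] e7 [-0.79  -0.342 -0.165 -0.113] j3 42.0
```

Emit:
{"name": "send_rows", "arguments": {"series": [[[0,0,0.004,0,0,0.2],[0,0,0.005,0,0,0.4],[0,0,0.005,0,0,0.4]]]}}

```text
time: 23.9
tcp_pos: [610.8, 99.3, 117.1]
tcp_rot: [[0.559, 0.829, 0.002], [0.829, -0.559, -0.001], [0.0, 0.002, -1.0]]
force: [1.5, -0.3, -0.6]
grip_width: 11.2
```

```bash
python3 look.py b4; python3 meas.py b4|grep -v all;python3 feel.py 3; python3 g.py D 165 54
```

```text
23.9 [610.77654267  99.32073164 117.11867582] 55.97944205441272 [-46.8  23.4  43.8  97.1 -17.4  66.4  57.7] 11.150750368373785 [ 1.51315729 -0.26554234 -0.61082515] [-0.13792273 -0.18218014  0.08686371]
lid plane [-3.66046967e-03 -3.49643567e-03  1.01416469e+02] 12611 0.5855297063891782 [549.41370447  92.93954332]
rim 84.96427042771143 7709
lid ((556.5032348632812, 86.15579223632812), (137.97381591796875, 62.482322692871094), 10.471412658691406)
[(60, 38), (78, 32), (80, 61), (82, 751), (84, 6099), (86, 431), (88, 40), (90, 22), (92, 80), (94, 117), (96, 144), (98, 351), (100, 11301), (102, 3186), (104, 1082), (106, 700), (124, 22), (126, 25)]
t 24.05 p [610.8  99.3 117. ] yaw 56.07 Mz [0.13  0.103 0.105] 0.112 F [ 0.7 -0.4  1. ] e7 [-0.347 -0.173 -0.124] j3 44.0
t 24.05 p [610.8  99.3 117. ] yaw 56.07 j [-47.  23.  44.  97. -17.  66.  58.] w 11.4 F [ 0.6 -0.8  1.4] M [-0.156 -0.027  0.105] eff7 -0.124
[-0.422, -0.004, -0.12, 0.004, -0.001, 0.069]
```

Emit:
{"name": "send_rows", "arguments": {"series": [[[0,0,0,0,0,0],[0,0,-0.05,0,0,0],[-0.1,-0.001,-0.12,0,0,0],[-0.21,-0.002,-0.12,0,0,0.06],[-0.32,-0.003,-0.12,0,0,0.06],[-0.422,-0.004,-0.12,0,0,0.06],[-0.422,-0.004,-0.12,0,0,0.06]]], "jaw": 32}}

```text
time: 24.75
tcp_pos: [512.0, -45.6, 165.2]
tcp_rot: [[0.59, 0.807, 0.001], [0.807, -0.59, 0.001], [0.001, 0.0, -1.0]]
force: [0.6, -0.2, 0.2]
grip_width: 32.0
```

```bash
python3 look.py d4; python3 meas.py d4|grep -v all;python3 g.py D 115.5 54
```

```text
24.75 [512.01432254 -45.58128843 165.24184042] 53.83618189434747 [-46.6   5.   51.7 108.8  -4.3  68.1  60.4] 31.958036055108046 [ 0.57516851 -0.23383623  0.24687248] [-0.02307052  0.04021227 -0.04563865]
[491.9  76.5] 107.4 144.82 [11.4 43.2] 1424
[502.9 -32.6] 143.8 144.67 [11.2 17.3] 408
lid plane [-3.17605877e-03 -3.74958752e-03  1.01608181e+02] 15211 0.6145237934239169 [515.59163701  37.54177406]
rim 84.9354922666796 7023
lid ((498.5797119140625, 33.472328186035156), (176.8724822998047, 140.74708557128906), 53.452571868896484)
[(78, 21), (80, 40), (82, 793), (84, 5557), (86, 403), (92, 33), (94, 86), (96, 120), (98, 305), (100, 12374), (102, 7475), (104, 1323), (106, 566), (108, 437), (110, 255), (112, 54), (126, 73), (128, 110), (130, 101), (132, 106), (134, 117), (136, 106), (138, 131), (140, 154), (142, 519), (144, 1225), (146, 57)]
t 24.8 p [513.8 -42.2 165.4] yaw 54.03 j [-47.   5.  51. 109.  -5.  68.  60.] w 31.9 F [ 0.4 -0.2 -0.5] M [-0.009  0.012 -0.   ] eff7 0.0369
[0.007, -0.001, 0.125, 0.001, -0.005, 0.001]
```

View pics/d4.png

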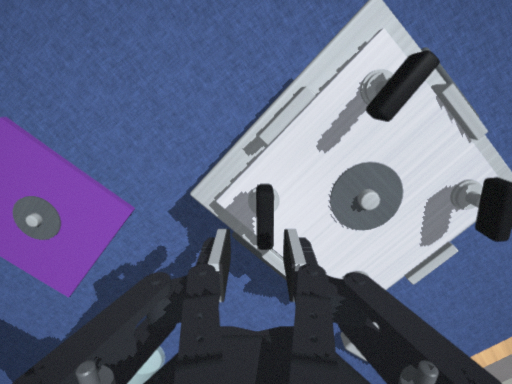

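Emit:
{"name": "send_rows", "arguments": {"series": [[[0.006,0,0.06,0,-0.005,0],[0.006,0,0.125,0,-0.005,0],[0.006,0,0.123,0,-0.005,0],[0.006,0,0.123,0,-0.005,0]]]}}

```text
time: 25.2
tcp_pos: [515.6, -39.6, 116.5]
tcp_rot: [[0.586, 0.81, 0.0], [0.81, -0.586, -0.001], [-0.001, 0.001, -1.0]]
force: [0.1, -0.1, 0.5]
grip_width: 32.4
```

Emit:
{"name": "send_rows", "arguments": {"series": [[[0,0,0.002,0,0,0.0],[0,0,0,0,0,0.0],[0,0,-0.001,0,0,0.2],[0,0,0.002,0,0,0.4],[0,0,0.002,0,0,0.4]]], "jaw": 0}}

```text
time: 25.7
tcp_pos: [515.4, -41.1, 116.2]
tcp_rot: [[0.742, 0.67, -0.0], [0.67, -0.742, -0.003], [-0.002, 0.002, -1.0]]
force: [-2.0, -4.5, 0.7]
grip_width: 11.3
```

```bash
python3 feel.py 4
```

```text
t 25.85 p [515.4 -41.1 116.2] yaw 42.22 Mz [0.19  0.081 0.085 0.138] 0.124 F [-2.3 -5.4  0.3] e7 [-0.823 -0.315 -0.152 -0.117] j3 53.0
```

Emit:
{"name": "send_rows", "arguments": {"series": [[[0,0,0.002,0,0,0.2],[0,0,0.003,0,0,0.4],[0,0,0.003,0,0,0.4]]]}}

```text
time: 26.15
tcp_pos: [515.0, -41.5, 115.4]
tcp_rot: [[0.863, 0.505, -0.001], [0.505, -0.863, -0.003], [-0.002, 0.002, -1.0]]
force: [-3.1, -2.8, 1.9]
grip_width: 11.3
```

```bash
python3 look.py d5; python3 meas.py d5|grep -v all;python3 feel.py 4; python3 g.py A 165 17.4
```

```text
26.15 [515.04203767 -41.49459891 115.38033944] 30.347341892188286 [-47.9  10.4  54.3 111.6  -9.3  62.7  40.6] 11.251150295726129 [-3.1092324  -2.75926771  1.86968753] [-0.56845743  0.62737265  0.20483146]
[494.9  69. ] 107.5 144.99 [12.1 26.4] 2211
lid plane [6.86662429e-04 1.04555157e-03 1.00827670e+02] 5583 0.5898204382621364 [499.78096401  15.95627985]
rim 84.96693707051908 5244
lid ((517.8005981445312, 40.908836364746094), (135.91920471191406, 119.56991577148438), 30.34910774230957)
[(82, 466), (84, 4417), (86, 328), (98, 2635), (100, 23817), (102, 6767), (104, 1361), (106, 920), (108, 635), (110, 496), (124, 35), (126, 88), (128, 98), (130, 82), (132, 93), (134, 91), (136, 90), (138, 93), (140, 142), (142, 556), (144, 1533), (146, 92)]
t 26.35 p [515.1 -41.5 115.4] yaw 30.39 Mz [0.202 0.246 0.158 0.265] 0.218 F [-4.1 -3.   2.6] e7 [-0.446 -0.265 -0.172 -0.201] j3 54.0
t 26.35 p [515.1 -41.5 115.4] yaw 30.39 j [-48.  10.  54. 112.  -9.  63.  41.] w 11.0 F [-4.3 -3.   2.5] M [-0.628  0.867  0.265] eff7 -0.2007
[0.102, -0.284, -0.125, 0.004, 0.004, 0.433]
```

Emit:
{"name": "send_rows", "arguments": {"series": [[[0,0,0,0,0,0],[0,0,-0.05,0,0,0],[0.03,-0.08,-0.12,0,0,0],[0.07,-0.18,-0.12,0,0,0.2],[0.102,-0.284,-0.12,0,0,0.43],[0.102,-0.284,-0.12,0,0,0.43]]], "jaw": 32}}

```text
time: 26.95
tcp_pos: [492.2, 85.8, 163.6]
tcp_rot: [[0.951, 0.309, 0.0], [0.309, -0.951, 0.002], [0.001, -0.002, -1.0]]
force: [0.1, -0.1, 0.9]
grip_width: 32.1
```

```bash
python3 look.py a3; python3 meas.py a3|grep -v all;python3 g.py A 115.5 17.4
```

```text
26.95 [492.18220925  85.79367658 163.61331513] 18.022814802921502 [-61.1   2.3  49.9 110.7  -2.1  67.8   7.6] 32.117067700036614 [ 0.12183946 -0.13485256  0.87197179] [-0.01266365 -0.01409681 -0.01042018]
[486.5  95.8] 18.6 144.4 [11.4  6.9] 175
lid plane [ 1.17586196e-03 -1.12075419e-03  1.00937353e+02] 5046 0.6030186599425835 [536.81238511 101.96463043]
rim 84.94134439305986 6115
lid ((545.6099853515625, 110.555908203125), (177.62765502929688, 39.01685333251953), 17.84783935546875)
[(78, 46), (80, 118), (82, 588), (84, 4696), (86, 297), (88, 35), (90, 38), (92, 83), (94, 137), (96, 151), (98, 459), (100, 4834), (102, 302), (104, 510), (106, 357), (108, 69), (140, 23), (142, 66), (144, 91)]
t 27.0 p [492.8  82.3 163.6] yaw 18.0 j [-61.   2.  50. 111.  -2.  68.   8.] w 32.1 F [-1.3 -0.3  1. ] M [-0.056 -0.014  0.052] eff7 -0.4441
[-0.004, 0.012, 0.12, 0.0, -0.001, 0.02]
```

View pics/a3.png

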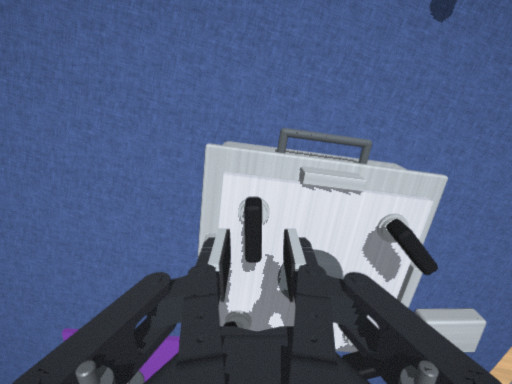

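Emit:
{"name": "send_rows", "arguments": {"series": [[[-0.003,0.01,0.06,0,0,0.02],[-0.003,0.01,0.12,0,0,0.02],[-0.003,0.01,0.118,0,0,0.02],[-0.003,0.01,0.118,0,0,0.02]]]}}

```text
time: 27.4
tcp_pos: [493.5, 77.4, 116.9]
tcp_rot: [[0.954, 0.299, 0.001], [0.299, -0.954, -0.0], [0.001, 0.0, -1.0]]
force: [0.1, 0.8, 0.6]
grip_width: 32.0
```

Emit:
{"name": "send_rows", "arguments": {"series": [[[0,0,0.002,0,0,0.0],[0,0,0,0,0,0.0],[0,0,-0.001,0,0,0.2],[0,0,0.001,0,0,0.35],[0,0,0.001,0,0,0.35]]], "jaw": 0}}

```text
time: 27.9
tcp_pos: [492.5, 76.6, 116.6]
tcp_rot: [[0.993, 0.119, -0.001], [0.119, -0.993, -0.001], [-0.001, 0.001, -1.0]]
force: [-3.6, -2.2, 0.0]
grip_width: 11.3
```

```bash
python3 feel.py 5
```

```text
t 28.1 p [492.6  76.7 116.6] yaw 6.99 Mz [0.032 0.094 0.109 0.045 0.072] 0.07 F [-4.4 -2.4  0.8] e7 [-0.587 -0.212 -0.073 -0.051 -0.048] j3 52.0
```

Emit:
{"name": "send_rows", "arguments": {"series": [[[0,0,0.001,0,0,0.2],[0,0,0.003,0,0,0.33],[0,0,0.003,0,0,0.33]]]}}

```text
time: 28.4
tcp_pos: [492.2, 76.6, 115.9]
tcp_rot: [[0.999, -0.049, -0.002], [-0.049, -0.999, -0.0], [-0.002, 0.001, -1.0]]
force: [-4.0, -1.4, 3.0]
grip_width: 11.3
```

```bash
python3 feel.py 4
```

```text
t 28.55 p [492.3  76.6 115.9] yaw -2.76 Mz [0.186 0.131 0.094 0.185] 0.149 F [-4.3 -1.4  3.1] e7 [-0.556 -0.234 -0.153 -0.139] j3 53.0
```

```bash
python3 g.py C 165 -50.5
```

```text
t 28.55 p [492.3  76.6 115.9] yaw -2.76 j [-61.   7.  53. 114.  -6.  62.  -9.] w 11.3 F [-4.8 -1.2  3.2] M [-0.32   0.985  0.185] eff7 -0.1388
[0.36, 0.22, -0.123, 0.003, 0.003, 1.591]
```

Emit:
{"name": "send_rows", "arguments": {"series": [[[0,0,0,0,0,0],[0,0,-0.05,0,0,0],[0.09,0.05,-0.12,0,0,0.2],[0.18,0.11,-0.12,0,0,0.48],[0.27,0.165,-0.12,0,0,0.75],[0.36,0.22,-0.12,0,0,1],[0.36,0.22,-0.12,0,0,1]]], "jaw": 32}}

```text
time: 29.25
tcp_pos: [635.7, -23.1, 162.7]
tcp_rot: [[0.838, -0.545, 0.001], [-0.545, -0.838, -0.008], [0.005, 0.007, -1.0]]
force: [-1.2, -0.7, 0.7]
grip_width: 32.0
```

```bash
python3 look.py c4; python3 meas.py c4|grep -v all;python3 g.py C 115.5 -50.5
```

```text
29.25 [635.74181304 -23.10235307 162.68492865] -33.045184936027795 [-43.5  27.6  57.1  92.  -23.5  73.4 -15.6] 31.96619567929515 [-1.20897547 -0.69899067  0.69244731] [-0.05571174  0.01275631  0.00851706]
[626.7  88.9] 47.5 142.87 [12.  7.] 238
[643.1  -9.8] 39.2 145.54 [17.1 11.9] 389
lid plane [ 8.95336383e-04 -2.06780893e-05  1.00880388e+02] 9571 0.6059002204803682 [621.83559135  36.85773716]
rim 84.9541485190368 6286
lid ((611.7261962890625, 36.889976501464844), (75.86601257324219, 171.70809936523438), 10.31721019744873)
[(78, 26), (80, 41), (82, 713), (84, 4866), (86, 400), (92, 50), (94, 100), (96, 116), (98, 1165), (100, 11308), (102, 2408), (104, 721), (106, 598), (108, 195), (110, 277), (124, 22), (126, 42), (128, 38), (130, 49), (132, 54), (134, 47), (136, 50), (138, 53), (140, 87), (142, 211), (144, 280), (146, 62)]
t 29.3 p [633.9 -21.  162.9] yaw -32.84 j [-44.  27.  57.  92. -23.  73. -16.] w 31.8 F [0.  0.8 0.2] M [ 0.059  0.05  -0.007] eff7 -0.0875
[-0.008, -0.004, 0.119, 0.009, -0.005, 0.589]
```

View pics/c4.png

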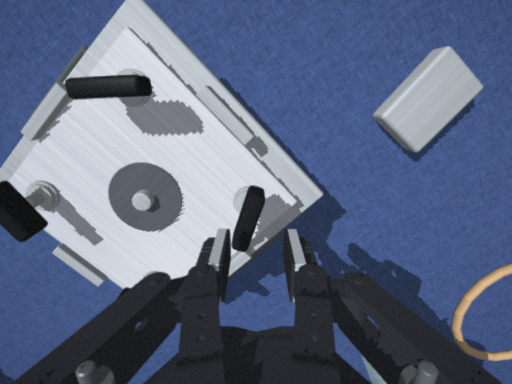

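Emit:
{"name": "send_rows", "arguments": {"series": [[[-0.006,-0.002,0.03,0.009,-0.005,0.28],[-0.006,-0.002,0.05,0.009,-0.005,0.56],[-0.006,-0.002,0.06,0.009,-0.005,0.59],[-0.006,-0.002,0.118,0.009,-0.005,0.59],[-0.006,-0.002,0.117,0.009,-0.005,0.59],[-0.006,-0.002,0.117,0.009,-0.005,0.59]]]}}

```text
time: 29.9
tcp_pos: [632.2, -18.4, 116.8]
tcp_rot: [[0.638, -0.77, 0.0], [-0.77, -0.638, 0.001], [-0.0, -0.001, -1.0]]
force: [0.2, 0.5, 0.2]
grip_width: 31.7
```

```bash
python3 g.py C 115.5 -50.8
```

```text
t 29.9 p [632.2 -18.4 116.8] yaw -50.35 j [-45.  31.  59.  95. -28.  70. -30.] w 31.7 F [0.2 0.5 0.2] M [-0.044 -0.003 -0.03 ] eff7 0.0276
[-0.001, 0.0, 0.003, -0.002, 0.001, 0.015]
```

Emit:
{"name": "send_rows", "arguments": {"series": [[[0,0,0.002,0,0,0.0],[0,0,0,0,0,0.0],[0,0,-0.001,0,0,0.2],[0,0,0.0,0,0,0.4],[0,0,0.002,0,0,0.55],[0,0,0.002,0,0,0.55]]], "jaw": 0}}

```text
time: 30.5
tcp_pos: [632.6, -17.9, 116.2]
tcp_rot: [[0.394, -0.919, 0.001], [-0.919, -0.394, 0.001], [-0.0, -0.001, -1.0]]
force: [0.9, 0.5, -1.9]
grip_width: 10.9
```

```bash
python3 feel.py 4
```

```text
t 30.65 p [632.6 -17.9 116.2] yaw -66.72 Mz [0.073 0.033 0.059 0.03 ] 0.049 F [ 0.8  0.6 -1.8] e7 [-0.533 -0.207 -0.08  -0.043] j3 62.0
```

Emit:
{"name": "send_rows", "arguments": {"series": [[[0,0,0.002,0,0,0.2],[0,0,0.003,0,0,0.27],[0,0,0.003,0,0,0.27]]]}}

```text
time: 30.95
tcp_pos: [632.6, -18.0, 115.5]
tcp_rot: [[0.263, -0.965, 0.001], [-0.965, -0.263, 0.002], [-0.001, -0.002, -1.0]]
force: [-0.1, 1.0, 1.9]
grip_width: 11.5
```

```bash
python3 feel.py 4
```

```text
t 31.1 p [632.6 -18.  115.5] yaw -74.73 Mz [0.129 0.092 0.114 0.144] 0.12 F [-0.6  1.   1.7] e7 [-0.364 -0.192 -0.129 -0.112] j3 64.0
```

Emit:
{"name": "send_rows", "arguments": {"series": [[[0,0,0.001,0,0,0.1],[0,0,0.001,0,0,0.15],[0,0,0.001,0,0,0.15]]]}}

```text
time: 31.4
tcp_pos: [632.6, -18.1, 115.2]
tcp_rot: [[0.187, -0.982, 0.002], [-0.982, -0.187, 0.002], [-0.001, -0.002, -1.0]]
force: [-1.6, 1.7, 1.4]
grip_width: 11.4
```

```bash
python3 feel.py 4; python3 g.py B 165 57
```

```text
t 31.55 p [632.7 -18.  115.3] yaw -79.18 Mz [0.185 0.176 0.17  0.198] 0.182 F [-1.2  1.1  2.2] e7 [-0.35  -0.235 -0.191 -0.18 ] j3 65.0
t 31.55 p [632.7 -18.  115.3] yaw -79.18 j [-48.  35.  65.  95. -33.  71. -55.] w 11.3 F [-1.2  0.6  1.9] M [0.077 0.194 0.198] eff7 -0.1797
[-0.297, -0.0, -0.124, -0.005, -0.003, -4.539]
```

Emit:
{"name": "send_rows", "arguments": {"series": [[[0,0,0,0,0,0],[0,0,-0.05,0,0,0],[0,0,-0.12,0,0,-0.2],[0,0,-0.12,0,0,-0.48],[0,0,-0.12,0,0,-0.75],[0,0,-0.12,0,0,-1]]], "jaw": 32}}

```text
time: 32.15
tcp_pos: [632.8, -18.4, 163.4]
tcp_rot: [[0.658, -0.753, 0.002], [-0.753, -0.658, 0.002], [0.0, -0.003, -1.0]]
force: [-0.7, 0.2, 0.0]
grip_width: 31.8
```

Emit:
{"name": "send_rows", "arguments": {"series": [[[0,0,0,0,0,-0.33],[0,0,0,0,0,-0.62],[0,0,0,0,0,-0.91]]]}}

```text
time: 32.45
tcp_pos: [632.8, -18.8, 163.3]
tcp_rot: [[0.92, -0.392, 0.003], [-0.392, -0.92, 0.001], [0.002, -0.002, -1.0]]
force: [0.1, 0.1, 0.3]
grip_width: 32.1
```

```bash
python3 look.py m1; python3 meas.py m1|grep -v all;python3 g.py A 165 0
```

```text
32.45 [632.81068578 -18.82529736 163.26777208] -23.067547580884774 [-42.3  26.   54.6  92.5 -22.1  72.8  -6.9] 32.1340941279371 [0.12642229 0.107938   0.28165871] [ 0.01316996  0.03025887 -0.00782644]
[618.5  94.4] 148.3 143.81 [11.4 26.5] 999
[644.9 -10.9] 160.4 142.62 [ 9.4 21.1] 281
lid plane [-4.81100586e-04 -3.67328726e-04  1.00758048e+02] 11940 0.6163656738270494 [615.77024205  47.48702103]
rim 84.96254281191464 6258
lid ((625.5300903320312, 52.99004364013672), (149.56056213378906, 142.65895080566406), 66.93173217773438)
[(82, 649), (84, 5056), (86, 404), (92, 36), (94, 70), (96, 58), (98, 1904), (100, 13192), (102, 3331), (104, 737), (106, 790), (108, 158), (110, 235), (124, 45), (126, 55), (128, 64), (130, 53), (132, 61), (134, 50), (136, 61), (138, 58), (140, 242), (142, 846), (144, 206)]
t 32.5 p [632.8 -18.9 163.4] yaw -22.77 j [-42.  26.  55.  93. -22.  73.  -7.] w 32.0 F [ 0.6 -0.3 -0.3] M [-0.009 -0.017  0.016] eff7 0.0782
[-0.415, -0.086, -0.005, -0.004, -0.005, -0.759]
```

Emit:
{"name": "send_rows", "arguments": {"series": [[[-0.1,-0.02,0,0,0,-0.25],[-0.21,-0.043,0,0,0,-0.5],[-0.32,-0.065,0,0,0,-0.75],[-0.415,-0.086,0,0,0,-0.76],[-0.415,-0.086,0,0,0,-0.76]]]}}

```text
time: 33.0
tcp_pos: [489.1, 81.3, 162.5]
tcp_rot: [[1.0, 0.005, -0.0], [0.005, -1.0, 0.007], [-0.0, -0.007, -1.0]]
force: [0.1, 1.0, -0.3]
grip_width: 32.0
```

```bash
python3 look.py a4;python3 g.py A 114.5 0
```

```text
33.0 [489.12524328  81.28123649 162.52050514] 0.27936634433255786 [-64.1   1.7  53.3 111.3  -1.9  67.6  -9.7] 31.99920374728473 [ 0.11231569  0.95063407 -0.27757224] [ 0.05317913 -0.00597381 -0.02266113]
t 33.05 p [491.5  79.4 163.1] yaw 0.16 j [-64.   2.  53. 111.  -2.  68. -10.] w 31.9 F [0.2 0.5 0.7] M [-0.024 -0.054 -0.052] eff7 -0.2161
[0.003, 0.006, 0.122, -0.01, -0.005, 0.005]
```

View pics/a4.png

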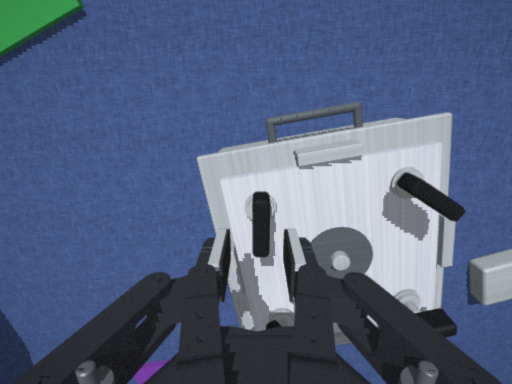

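Emit:
{"name": "send_rows", "arguments": {"series": [[[0.002,0.004,0.06,-0.008,-0.004,0],[0.002,0.004,0.122,-0.008,-0.004,0],[0.002,0.004,0.12,-0.008,-0.004,0],[0.002,0.004,0.12,-0.008,-0.004,0]]]}}

```text
time: 33.45
tcp_pos: [493.3, 76.6, 115.4]
tcp_rot: [[1.0, -0.0, 0.001], [-0.0, -1.0, -0.001], [0.001, 0.001, -1.0]]
force: [0.3, -0.2, 0.9]
grip_width: 32.1
```

Emit:
{"name": "send_rows", "arguments": {"series": [[[0,0,0.002,0,0,0.0],[0,0,0,0,0,0.0],[0,0,-0.001,0,0,0.1],[0,0,-0.001,0,0,0.17],[0,0,-0.001,0,0,0.17]]], "jaw": 0}}

```text
time: 33.95
tcp_pos: [492.1, 76.0, 115.9]
tcp_rot: [[0.996, -0.09, -0.002], [-0.09, -0.996, -0.001], [-0.002, 0.001, -1.0]]
force: [-5.3, -1.3, 1.1]
grip_width: 11.4
```

```bash
python3 feel.py 5
```

```text
t 34.15 p [492.1  76.1 115.9] yaw -5.07 Mz [0.228 0.182 0.178 0.183 0.239] 0.202 F [-5.3 -1.3  0.9] e7 [-0.45  -0.271 -0.208 -0.195 -0.192] j3 54.0
```

```bash
python3 g.py B 163 58.3
```

```text
t 34.15 p [492.1  76.1 115.9] yaw -5.07 j [-63.   7.  54. 114.  -6.  62. -11.] w 11.2 F [-5.4 -1.5  0.4] M [-0.327  1.133  0.239] eff7 -0.192
[0.289, -0.082, -0.118, 0.0, 0.005, -2.112]
```

Emit:
{"name": "send_rows", "arguments": {"series": [[[0,0,0,0,0,0],[0,0,-0.05,0,0,0],[0.1,-0.03,-0.12,0,0,-0.2],[0.2,-0.06,-0.12,0,0,-0.48],[0.289,-0.082,-0.12,0,0,-0.76],[0.289,-0.082,-0.12,0,0,-1]]], "jaw": 32}}

```text
time: 34.75
tcp_pos: [615.0, 100.0, 163.0]
tcp_rot: [[0.903, 0.429, 0.002], [0.429, -0.903, -0.005], [-0.0, 0.005, -1.0]]
force: [-0.5, -0.0, 0.5]
grip_width: 31.9
```

Emit:
{"name": "send_rows", "arguments": {"series": [[[0,0,0,0,0,-0.33],[0,0,0,0,0,-0.62],[0,0,0,0,0,-0.91]]]}}

```text
time: 35.05
tcp_pos: [616.5, 100.3, 163.7]
tcp_rot: [[0.628, 0.778, 0.005], [0.778, -0.628, -0.005], [-0.001, 0.007, -1.0]]
force: [0.5, -0.2, 0.5]
grip_width: 32.0
```

```bash
python3 look.py b5;python3 meas.py b5|grep -v all; python3 g.py B 114.5 58.3
```

```text
35.05 [616.53467515 100.26466939 163.74859849] 51.096134195374255 [-46.5  21.2  43.4  93.6 -15.   71.   51. ] 32.048354429010125 [ 0.48259687 -0.20711979  0.48478424] [-0.00396563  0.01757705  0.03446333]
[600.1 105.5] 149.1 143.64 [12.1 20.5] 501
lid plane [-1.79764219e-03  1.14930871e-05  1.00800450e+02] 10856 0.6094260427024406 [553.99299715  89.38395458]
rim 84.9348490642025 5983
lid ((560.1696166992188, 79.57717895507812), (162.33428955078125, 77.04930877685547), 10.41709041595459)
[(60, 36), (78, 21), (80, 54), (82, 575), (84, 4706), (86, 388), (92, 60), (94, 87), (96, 119), (98, 1384), (100, 10677), (102, 2247), (104, 651), (106, 736), (108, 122), (110, 211), (124, 37), (126, 41), (128, 38), (130, 36), (132, 30), (134, 28), (136, 26), (138, 23), (140, 65), (142, 354), (144, 74)]
t 35.1 p [616.4 100.2 163.9] yaw 51.4 j [-46.  21.  43.  94. -15.  71.  51.] w 31.9 F [-0.7  0.1 -0.4] M [-0.025 -0.011  0.025] eff7 0.0774
[-0.013, -0.01, 0.124, 0.012, 0.001, -0.23]
```

View pics/b5.png

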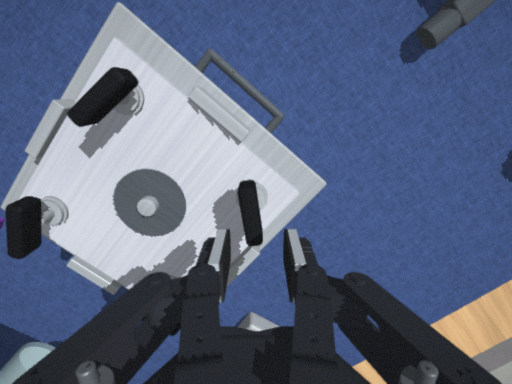

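Emit:
{"name": "send_rows", "arguments": {"series": [[[-0.012,-0.009,0.04,0.01,0,-0.23],[-0.012,-0.009,0.08,0.01,0,-0.24],[-0.012,-0.009,0.123,0.01,0,-0.24],[-0.012,-0.009,0.122,0.01,0,-0.24],[-0.012,-0.009,0.122,0.01,0,-0.24]]]}}

```text
time: 35.6
tcp_pos: [611.1, 98.6, 115.0]
tcp_rot: [[0.523, 0.852, 0.001], [0.852, -0.523, -0.002], [-0.001, 0.001, -1.0]]
force: [-0.2, 0.7, -0.5]
grip_width: 32.2
```

Emit:
{"name": "send_rows", "arguments": {"series": [[[0,0,0.002,0,0,0.0],[0,0,0,0,0,0.0],[0,0,-0.001,0,0,0.1],[0,0,-0.001,0,0,0.15],[0,0,-0.001,0,0,0.15]]], "jaw": 0}}

```text
time: 36.1
tcp_pos: [611.7, 98.6, 115.4]
tcp_rot: [[0.588, 0.809, 0.002], [0.809, -0.588, -0.002], [-0.0, 0.003, -1.0]]
force: [4.0, 0.5, -6.4]
grip_width: 11.6
```

```bash
python3 feel.py 5
```

```text
t 36.3 p [611.7  98.6 115.4] yaw 54.0 Mz [0.16  0.081 0.14  0.178 0.131] 0.138 F [ 4.6  0.2 -6.9] e7 [-0.31  -0.188 -0.141 -0.127 -0.117] j3 42.0
```

Emit:
{"name": "send_rows", "arguments": {"series": [[[0,0,0.003,0,0,0.1],[0,0,0.004,0,0,0.17],[0,0,0.004,0,0,0.17]]]}}

```text
time: 36.6
tcp_pos: [611.7, 98.5, 114.8]
tcp_rot: [[0.657, 0.754, 0.002], [0.754, -0.657, -0.002], [0.0, 0.002, -1.0]]
force: [-0.6, -0.3, 2.5]
grip_width: 11.5
```

```bash
python3 feel.py 5
```

```text
t 36.8 p [611.7  98.5 114.8] yaw 48.94 Mz [0.176 0.154 0.196 0.181 0.196] 0.181 F [-0.7 -0.9  4. ] e7 [-0.421 -0.26  -0.198 -0.18  -0.169] j3 43.0
```

```bash
python3 g.py D 163 33.5
```

```text
t 36.8 p [611.7  98.5 114.8] yaw 48.94 j [-46.  23.  43.  97. -17.  66.  51.] w 11.1 F [-1.3 -1.4  6. ] M [-0.186  0.281  0.196] eff7 -0.1693
[-0.419, 0.045, -0.121, 0.005, -0.001, 0.515]
```

Emit:
{"name": "send_rows", "arguments": {"series": [[[0,0,0,0,0,0],[0,0,-0.05,0,0,0],[-0.1,0.01,-0.12,0,0,0.1],[-0.21,0.02,-0.12,0,0,0.3],[-0.32,0.035,-0.12,0,0,0.5],[-0.419,0.045,-0.12,0,0,0.5],[-0.419,0.045,-0.12,0,0,0.5]]], "jaw": 32}}

```text
time: 37.5
tcp_pos: [511.8, -45.0, 162.5]
tcp_rot: [[0.834, 0.552, 0.0], [0.552, -0.834, 0.0], [0.0, -0.0, -1.0]]
force: [0.4, 0.3, -0.1]
grip_width: 32.0
```

```bash
python3 look.py d6; python3 meas.py d6|grep -v all; python3 g.py D 114 33.5
```

```text
37.5 [511.84182416 -45.04226435 162.45467151] 33.472445422327645 [-47.9   5.4  53.1 109.   -4.7  67.8  40.3] 31.97154268895222 [ 0.39073676  0.30035959 -0.13671728] [-0.02722268  0.02140191  0.00466221]
[492.2  77. ] 88.3 143.25 [43.1 12.1] 1779
[506.3 -29.3] 123.4 142.78 [11.4 17.9] 438
lid plane [-2.05427202e-04 -6.21152156e-04  1.00718092e+02] 20680 0.6181593229038359 [529.68460154  35.71554725]
rim 84.94428853359153 5310
lid ((524.0951538085938, 41.7862548828125), (177.27740478515625, 155.75265502929688), 33.42471694946289)
[(82, 547), (84, 4287), (86, 360), (92, 26), (94, 41), (96, 72), (98, 3612), (100, 22172), (102, 4425), (104, 1020), (106, 1047), (108, 132), (110, 217), (124, 42), (126, 64), (128, 50), (130, 49), (132, 63), (134, 63), (136, 60), (138, 89), (140, 566), (142, 1559), (144, 133)]
t 37.55 p [513.7 -41.8 162.7] yaw 33.67 j [-48.   6.  53. 109.  -5.  68.  40.] w 32.0 F [0.5 1.2 0.6] M [-0.005 -0.038  0.033] eff7 0.0258
[0.005, -0.003, 0.122, 0.0, -0.004, 0.006]
```

View pics/d6.png

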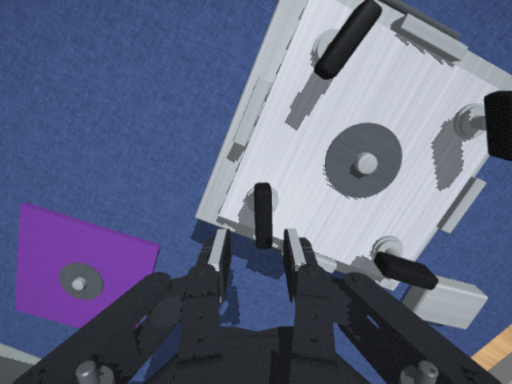

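Emit:
{"name": "send_rows", "arguments": {"series": [[[0.004,-0.002,0.06,0,-0.004,0],[0.004,-0.002,0.121,0,-0.004,0],[0.004,-0.002,0.12,0,-0.004,0],[0.004,-0.002,0.12,0,-0.004,0]]]}}

```text
time: 37.95
tcp_pos: [514.8, -39.5, 114.7]
tcp_rot: [[0.832, 0.555, -0.001], [0.555, -0.832, -0.001], [-0.001, 0.0, -1.0]]
force: [0.1, -0.8, 0.8]
grip_width: 32.1
```

Emit:
{"name": "send_rows", "arguments": {"series": [[[0,0,0.002,0,0,0.0],[0,0,0,0,0,0.0],[0,0,0,0,0,0.07],[0,0,0,0,0,0.1],[0,0,0,0,0,0.1]]], "jaw": 0}}

```text
time: 38.45
tcp_pos: [514.2, -40.1, 115.2]
tcp_rot: [[0.859, 0.511, -0.002], [0.511, -0.859, -0.001], [-0.003, 0.0, -1.0]]
force: [-4.4, -3.4, 3.5]
grip_width: 11.1
```

```bash
python3 feel.py 5
```

```text
t 38.65 p [514.3 -40.1 115.2] yaw 30.77 Mz [0.237 0.217 0.25  0.218 0.186] 0.221 F [-4.8 -2.7  3. ] e7 [-0.317 -0.235 -0.212 -0.207 -0.207] j3 53.0
```

Emit:
{"name": "send_rows", "arguments": {"series": [[[0,0,-0.002,0,0,0.0],[0,0,-0.002,0,0,0.0]]]}}

```text
time: 38.85
tcp_pos: [514.1, -40.2, 115.4]
tcp_rot: [[0.859, 0.512, -0.002], [0.512, -0.859, -0.002], [-0.003, 0.001, -1.0]]
force: [-0.4, -2.1, -7.9]
grip_width: 11.4
```

```bash
python3 feel.py 5; python3 g.py B 163 52
```

```text
t 39.05 p [514.1 -40.2 115.5] yaw 30.78 Mz [0.245 0.212 0.206 0.188 0.194] 0.209 F [ 0.8 -2.1 -9.2] e7 [-0.201 -0.2   -0.2   -0.201 -0.201] j3 53.0
t 39.05 p [514.1 -40.2 115.5] yaw 30.78 j [-47.  10.  53. 112.  -9.  63.  40.] w 11.3 F [  0.8  -1.8 -10.5] M [-0.406 -0.335  0.194] eff7 -0.2013
[0.384, -0.175, -0.12, -0.0, 0.006, -0.707]
```

Emit:
{"name": "send_rows", "arguments": {"series": [[[0,0,0,0,0,0],[0,0,-0.05,0,0,0],[0.1,-0.04,-0.12,0,0,-0.1],[0.2,-0.09,-0.12,0,0,-0.4],[0.3,-0.135,-0.12,0,0,-0.7],[0.384,-0.175,-0.12,0,0,-0.7],[0.384,-0.175,-0.12,0,0,-0.7]]], "jaw": 32}}

```text
time: 39.75
tcp_pos: [613.0, 107.0, 163.5]
tcp_rot: [[0.611, 0.792, 0.001], [0.792, -0.611, 0.001], [0.001, -0.0, -1.0]]
force: [-0.1, 1.5, 0.8]
grip_width: 32.2
```

```bash
python3 look.py b6; python3 meas.py b6|grep -v all; python3 g.py B 114 52.3
```

```text
39.75 [613.00728663 107.04068487 163.48841818] 52.32708753295918 [-47.7  21.3  44.4  93.8 -15.7  71.3  52.1] 32.229585012717706 [-0.09393421  1.46198328  0.84519054] [-0.00623209 -0.04003893  0.02604658]
[597.8 109.2] 142.2 143.02 [11.5 12.7] 311
lid plane [-1.07493138e-03 -9.92562104e-04  1.00794242e+02] 10193 0.6025975942285524 [552.56416961  90.00834809]
rim 84.98027388376579 5773
lid ((559.6111450195312, 81.74276733398438), (162.57408142089844, 72.58588409423828), 10.4686279296875)
[(60, 32), (78, 32), (80, 65), (82, 573), (84, 4462), (86, 383), (88, 22), (90, 26), (92, 58), (94, 104), (96, 107), (98, 1331), (100, 9808), (102, 1834), (104, 642), (106, 701), (108, 70), (110, 125), (124, 31), (126, 38), (128, 33), (130, 35), (132, 29), (138, 28), (140, 87), (142, 212)]
t 39.8 p [611.9 103.  163.5] yaw 52.1 j [-48.  21.  45.  94. -16.  71.  52.] w 32.3 F [-0.3 -0.3  0. ] M [-0.096  0.044 -0.018] eff7 -0.0078
[-0.011, 0.003, 0.124, 0.0, 0.002, -0.007]
```

View pics/b6.png

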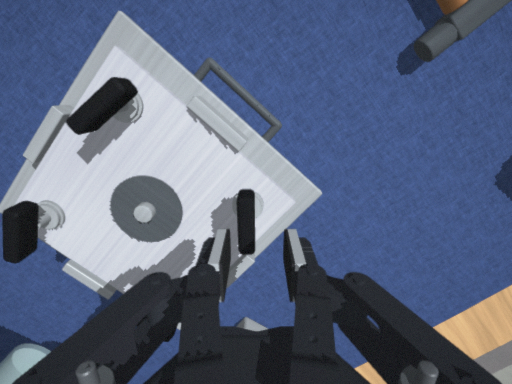

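Emit:
{"name": "send_rows", "arguments": {"series": [[[-0.009,0.002,0.06,0,0.002,0],[-0.009,0.002,0.124,0,0.002,0],[-0.009,0.002,0.122,0,0.002,0],[-0.009,0.002,0.122,0,0.002,0]]]}}

```text
time: 40.2
tcp_pos: [610.5, 98.9, 115.8]
tcp_rot: [[0.615, 0.788, 0.001], [0.788, -0.615, 0.0], [0.0, 0.0, -1.0]]
force: [0.5, 0.2, 0.3]
grip_width: 31.8
```

Emit:
{"name": "send_rows", "arguments": {"series": [[[0,0,0.002,0,0,0.0],[0,0,0,0,0,0.0],[0,0,0,0,0,0.12],[0,0,0.001,0,0,0.2],[0,0,0.001,0,0,0.2]]], "jaw": 0}}

```text
time: 40.7
tcp_pos: [611.6, 98.5, 117.1]
tcp_rot: [[0.694, 0.72, 0.003], [0.72, -0.694, 0.0], [0.002, 0.002, -1.0]]
force: [0.5, -1.8, 3.2]
grip_width: 10.9
```

```bash
python3 feel.py 5
```

```text
t 40.9 p [611.6  98.5 117. ] yaw 46.07 Mz [0.197 0.172 0.242 0.17  0.217] 0.2 F [ 0.1 -1.4  5.6] e7 [-0.494 -0.309 -0.224 -0.217 -0.218] j3 45.0
```

```bash
python3 g.py C 163 104.2
```

```text
t 40.9 p [611.6  98.5 117. ] yaw 46.07 j [-47.  24.  45.  97. -18.  66.  48.] w 11.4 F [-0.2 -1.4  6.9] M [-0.319  0.1    0.217] eff7 -0.2177
[-0.174, 0.239, -0.115, 0.006, -0.002, -1.938]
```

Emit:
{"name": "send_rows", "arguments": {"series": [[[0,0,0,0,0,0],[0,0,-0.05,0,0,0],[-0.06,0.08,-0.115,0,0,-0.2],[-0.12,0.16,-0.115,0,0,-0.48],[-0.174,0.239,-0.115,0,0,-0.76],[-0.174,0.239,-0.115,0,0,-1]]], "jaw": 32}}

```text
time: 41.5
tcp_pos: [632.0, -26.3, 163.8]
tcp_rot: [[0.244, 0.97, 0.004], [0.97, -0.244, -0.004], [-0.002, 0.005, -1.0]]
force: [0.0, 0.1, -0.2]
grip_width: 32.1
```

Emit:
{"name": "send_rows", "arguments": {"series": [[[0,0,0,0,0,-0.33],[0,0,0,0,0,-0.62],[0,0,0,0,0,-0.9]]]}}

```text
time: 41.8
tcp_pos: [631.7, -26.5, 163.6]
tcp_rot: [[-0.211, 0.977, 0.004], [0.977, 0.211, -0.003], [-0.004, 0.003, -1.0]]
force: [0.8, 0.9, -0.1]
grip_width: 31.5
```

```bash
python3 look.py c5; python3 meas.py c5|grep -v all; python3 g.py C 114 104.2
```

```text
41.8 [631.73494372 -26.47315589 163.60830479] 102.19304300982597 [-30.   21.   37.5  92.3 -13.2  71.  112.2] 31.5132768706992 [ 0.78733676  0.91822281 -0.14668761] [0.02102354 0.01504809 0.01170841]
[514.8 -40.6] 125.0 143.02 [12.  43.1] 1823
[616.9 -23.2] 13.7 142.94 [13.3 11.3] 315
lid plane [-7.98179723e-04 -1.02158121e-03  1.00684639e+02] 28456 0.6444299687900347 [548.50918319  10.60770655]
rim 84.96173916862864 3822
lid ((554.427734375, 19.249168395996094), (156.3981170654297, 167.3099365234375), 12.273759841918945)
[(60, 33), (82, 339), (84, 3126), (86, 275), (92, 55), (98, 5236), (100, 27747), (102, 4989), (104, 813), (106, 980), (108, 118), (110, 269), (112, 33), (124, 46), (126, 55), (128, 43), (130, 50), (132, 51), (134, 47), (136, 57), (138, 89), (140, 640), (142, 1469), (144, 59)]
t 41.85 p [631.8 -26.2 163.7] yaw 102.52 j [-30.  21.  37.  92. -13.  71. 112.] w 32.0 F [-0.3  0.2  0.9] M [-0.002 -0.022 -0.005] eff7 0.0787
[0.02, 0.004, 0.124, 0.006, 0.007, -0.056]
```

View pics/c5.png

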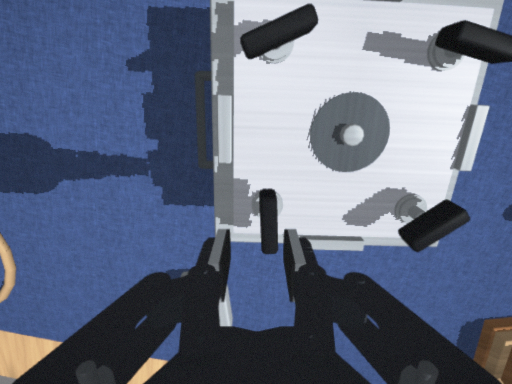

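Emit:
{"name": "send_rows", "arguments": {"series": [[[0.01,0.003,0.05,0.004,0.005,-0.05],[0.019,0.003,0.1,0.004,0.005,-0.05],[0.019,0.003,0.122,0.004,0.005,-0.05],[0.019,0.003,0.122,0.004,0.005,-0.05]]]}}

```text
time: 42.25
tcp_pos: [630.3, -18.4, 113.3]
tcp_rot: [[-0.241, 0.97, -0.002], [0.97, 0.241, -0.001], [-0.001, -0.002, -1.0]]
force: [0.3, -0.2, -0.8]
grip_width: 31.8
```

Emit:
{"name": "send_rows", "arguments": {"series": [[[0,0,0.002,0,0,0.0],[0,0,0,0,0,0.0],[0,0,0,0,0,0.12],[0,0,0,0,0,0.2],[0,0,0,0,0,0.2]]], "jaw": 0}}

```text
time: 42.75
tcp_pos: [630.5, -18.4, 113.4]
tcp_rot: [[-0.139, 0.99, -0.001], [0.99, 0.139, -0.001], [-0.001, -0.001, -1.0]]
force: [1.8, -0.3, -4.0]
grip_width: 11.2
```

```bash
python3 feel.py 5
```

```text
t 42.95 p [630.5 -18.4 113.4] yaw 98.01 Mz [0.211 0.222 0.193 0.221 0.194] 0.208 F [ 1.8  0.3 -4.5] e7 [-0.509 -0.322 -0.249 -0.228 -0.224] j3 37.0
```

Emit:
{"name": "send_rows", "arguments": {"series": [[[0,0,0.002,0,0,0.04],[0,0,0.002,0,0,0.08],[0,0,0.002,0,0,0.08]]]}}

```text
time: 43.25
tcp_pos: [630.6, -18.3, 113.1]
tcp_rot: [[-0.097, 0.995, -0.001], [0.995, 0.097, -0.001], [-0.001, -0.001, -1.0]]
force: [-0.8, 0.9, 0.4]
grip_width: 11.3
```

```bash
python3 feel.py 5; python3 g.py A 162 -1.5
```

```text
t 43.45 p [630.6 -18.3 113.1] yaw 95.62 Mz [0.247 0.226 0.313 0.219 0.251] 0.251 F [-0.8  1.   1.2] e7 [-0.383 -0.297 -0.262 -0.251 -0.247] j3 38.0
t 43.45 p [630.6 -18.3 113.1] yaw 95.62 j [-31.  24.  38.  95. -16.  66. 107.] w 11.5 F [-1.9  1.4  1.4] M [0.077 0.346 0.251] eff7 -0.2473
[0.271, -0.319, -0.122, -0.0, 0.003, 3.237]
```

Emit:
{"name": "send_rows", "arguments": {"series": [[[0,0,0,0,0,0],[0,0,-0.05,0,0,0],[0.06,-0.07,-0.12,0,0,0.2],[0.12,-0.14,-0.12,0,0,0.48],[0.19,-0.22,-0.12,0,0,0.76],[0.271,-0.319,-0.12,0,0,1]]], "jaw": 32}}

```text
time: 44.05
tcp_pos: [503.6, 70.3, 161.5]
tcp_rot: [[0.398, 0.917, -0.0], [0.917, -0.398, -0.001], [-0.001, 0.0, -1.0]]
force: [-1.0, 0.9, 0.9]
grip_width: 32.1
```

Emit:
{"name": "send_rows", "arguments": {"series": [[[0,0,0,0,0,0.33],[0,0,0,0,0,0.62],[0,0,0,0,0,0.91]]]}}

```text
time: 44.35
tcp_pos: [503.6, 70.4, 161.8]
tcp_rot: [[0.757, 0.654, 0.001], [0.654, -0.757, -0.0], [0.001, 0.001, -1.0]]
force: [-0.3, -0.5, 1.1]
grip_width: 31.9
```

Emit:
{"name": "send_rows", "arguments": {"series": [[[0,0,0,0,0,0.33],[0,0,0,0,0,0.62],[0,0,0,0,0,0.91]]]}}

```text
time: 44.65
tcp_pos: [503.9, 70.0, 162.0]
tcp_rot: [[0.966, 0.258, 0.002], [0.258, -0.966, 0.0], [0.002, 0.0, -1.0]]
force: [0.5, 0.5, -0.2]
grip_width: 32.1
```

```bash
python3 g.py A 162 -1.5; python3 look.py a5; python3 meas.py a5|grep -v all
```

```text
t 44.65 p [503.9  70.  162. ] yaw 14.97 j [-53.   4.  44. 110.  -3.  68.   7.] w 32.1 F [ 0.5  0.5 -0.2] M [ 0.019 -0.05   0.006] eff7 1.5615
[-0.022, -0.024, -0.0, -0.0, -0.004, 0.549]
44.65 [503.88885261  70.03186546 161.96358551] 14.967964893919266 [-52.9   3.8  44.  109.6  -2.9  67.6   7.1] 32.05983638331254 [ 0.48272213  0.47402577 -0.18076126] [ 0.01850364 -0.05031462  0.00620051]
[492.7  86.9] 88.4 143.29 [26.1 11.9] 643
[599.3 107.6] 141.9 142.59 [10.8 17.2] 339
lid plane [-3.52892580e-04 -1.08934658e-03  1.00749734e+02] 8615 0.5783971674862168 [542.36994603  94.43371106]
rim 84.93892261857647 6750
lid ((550.8340454101562, 91.9579086303711), (176.48037719726562, 52.05484390258789), 11.36583423614502)
[(60, 36), (78, 33), (80, 72), (82, 620), (84, 5312), (86, 409), (88, 26), (90, 33), (92, 68), (94, 107), (96, 130), (98, 1168), (100, 8195), (102, 426), (104, 576), (106, 655), (124, 49), (126, 45), (128, 61), (130, 54), (132, 56), (134, 56), (136, 63), (138, 67), (140, 227), (142, 689), (144, 49)]
```

Emit:
{"name": "send_rows", "arguments": {"series": [[[-0.02,-0.022,0,0,-0.004,0.28],[-0.022,-0.024,0,0,-0.004,0.53],[-0.022,-0.024,0.06,0,-0.004,0.54],[-0.022,-0.024,0.12,0,-0.004,0.54],[-0.022,-0.024,0.119,0,-0.004,0.54],[-0.022,-0.024,0.119,0,-0.004,0.54]]]}}

```text
time: 45.3
tcp_pos: [493.2, 76.7, 114.6]
tcp_rot: [[1.0, -0.026, -0.0], [-0.026, -1.0, -0.0], [-0.0, 0.001, -1.0]]
force: [0.9, 0.2, 0.6]
grip_width: 31.9
```

```bash
python3 look.py a6; python3 g.py A 114 -1.5
```

```text
45.3 [493.1611385   76.68295061 114.64658372] -1.5132970179089864 [-53.5   6.1  44.2 113.7  -4.8  62.   -8.8] 31.934927044886624 [0.86150556 0.17660967 0.60649983] [ 0.00809904 -0.02488596 -0.05911441]
t 45.35 p [493.8  76.9 115.3] yaw -1.52 j [-54.   6.  44. 114.  -5.  62.  -9.] w 32.0 F [-0.2  0.3 -0.4] M [0.008 0.026 0.014] eff7 0.0114
[-0.002, -0.0, 0.003, -0.0, -0.002, -0.001]
```

View pics/a6.png

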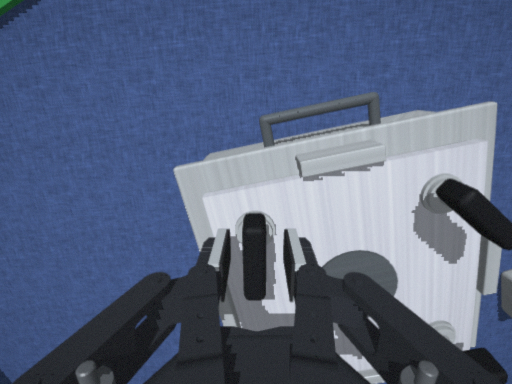

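Emit:
{"name": "send_rows", "arguments": {"series": [[[0,0,0.002,0,0,0.0],[0,0,0,0,0,0.0],[0,0,0,0,0,0.12],[0,0,0,0,0,0.18],[0,0,0,0,0,0.18]]], "jaw": 0}}

```text
time: 45.85
tcp_pos: [492.2, 77.1, 115.8]
tcp_rot: [[0.993, -0.12, -0.003], [-0.12, -0.993, 0.001], [-0.003, -0.0, -1.0]]
force: [-5.7, 0.8, 2.8]
grip_width: 11.2
```

```bash
python3 feel.py 5
```

```text
t 46.05 p [492.2  77.2 115.8] yaw -6.84 Mz [0.238 0.156 0.191 0.174 0.196] 0.191 F [-5.9 -0.5  3.8] e7 [-0.391 -0.248 -0.208 -0.2   -0.199] j3 45.0
```

Emit:
{"name": "send_rows", "arguments": {"series": [[[0,0,-0.001,0,0,0.03],[0,0,-0.001,0,0,0.07],[0,0,-0.001,0,0,0.07]]]}}

```text
time: 46.35
tcp_pos: [492.0, 77.1, 116.0]
tcp_rot: [[0.988, -0.156, -0.003], [-0.156, -0.988, 0.001], [-0.003, -0.0, -1.0]]
force: [0.6, 0.7, -6.3]
grip_width: 11.6
```

```bash
python3 feel.py 5; python3 g.py B 162 50
```

```text
t 46.55 p [492.   77.1 116. ] yaw -8.93 Mz [0.226 0.266 0.192 0.242 0.242] 0.234 F [ 0.1  0.1 -7. ] e7 [-0.384 -0.295 -0.259 -0.247 -0.245] j3 45.0
t 46.55 p [492.   77.1 116. ] yaw -8.93 j [-54.   6.  45. 114.  -5.  62. -16.] w 11.4 F [-0.4  0.1 -7.3] M [ 0.015 -0.085  0.242] eff7 -0.2446
[0.284, -0.099, -0.116, -0.003, 0.005, -1.964]
```

Emit:
{"name": "send_rows", "arguments": {"series": [[[0,0,0,0,0,0],[0,0,-0.05,0,0,0],[0.09,-0.03,-0.12,0,0,-0.2],[0.18,-0.06,-0.12,0,0,-0.48],[0.284,-0.099,-0.12,0,0,-0.76],[0.284,-0.099,-0.12,0,0,-1]]], "jaw": 32}}

```text
time: 47.15
tcp_pos: [615.2, 100.5, 162.1]
tcp_rot: [[0.93, 0.367, -0.001], [0.367, -0.93, -0.003], [-0.002, 0.003, -1.0]]
force: [-1.4, -0.1, -0.5]
grip_width: 32.0
```

Emit:
{"name": "send_rows", "arguments": {"series": [[[0,0,0,0,0,-0.33],[0,0,0,0,0,-0.62],[0,0,0,0,0,-0.9]]]}}

```text
time: 47.45
tcp_pos: [616.4, 100.7, 162.9]
tcp_rot: [[0.68, 0.734, 0.001], [0.734, -0.68, -0.003], [-0.002, 0.003, -1.0]]
force: [0.0, -0.7, -0.4]
grip_width: 31.8
```

```bash
python3 look.py b7; python3 meas.py b7|grep -v all; python3 g.py B 114 50.2
```

```text
47.45 [616.39978635 100.68845586 162.94330156] 47.187206004482505 [-41.3  20.   36.7  93.3 -12.3  70.8  44.9] 31.773411765937745 [ 0.0366666  -0.67648316 -0.36131155] [ 0.00639767  0.02735622 -0.01606122]
[600.6 107.3] 140.9 142.92 [11.8 18.8] 473
lid plane [-1.12884716e-03 -2.59324666e-04  1.00798985e+02] 10335 0.6024257831441381 [555.93440015  90.14041242]
rim 84.94686750574469 5660
lid ((563.8834838867188, 81.48121643066406), (154.2070770263672, 74.51405334472656), 10.495465278625488)
[(60, 39), (78, 25), (80, 56), (82, 568), (84, 4392), (86, 376), (88, 21), (90, 23), (92, 57), (94, 94), (96, 104), (98, 1325), (100, 10063), (102, 1957), (104, 632), (106, 638), (108, 51), (110, 95), (130, 22), (134, 21), (138, 33), (140, 129), (142, 320)]
t 47.5 p [616.3 100.6 163.1] yaw 47.49 j [-41.  20.  37.  93. -12.  71.  45.] w 32.1 F [-0.4  0.3  0.1] M [0.002 0.029 0.008] eff7 0.0845
[-0.014, -0.008, 0.123, 0.005, 0.003, -0.09]
```

View pics/b7.png

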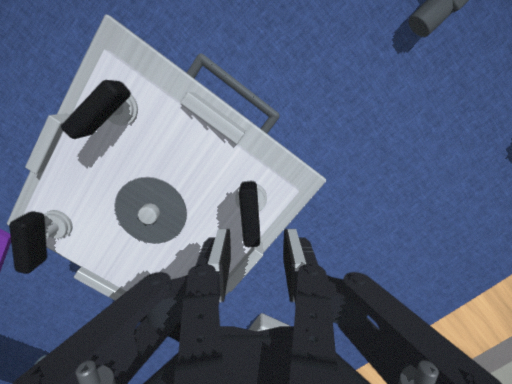

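Grip B and turn only to the former wing angle (4°), to feel.

Emit:
{"name": "send_rows", "arguments": {"series": [[[-0.012,-0.007,0.06,0.004,0.003,-0.09],[-0.012,-0.007,0.123,0.004,0.003,-0.09],[-0.012,-0.007,0.121,0.004,0.003,-0.09],[-0.012,-0.007,0.121,0.004,0.003,-0.09]]]}}

```text
time: 47.9
tcp_pos: [611.7, 98.9, 115.6]
tcp_rot: [[0.642, 0.767, 0.001], [0.767, -0.642, -0.001], [0.0, 0.001, -1.0]]
force: [1.0, 0.1, 0.7]
grip_width: 32.1
```

Emit:
{"name": "send_rows", "arguments": {"series": [[[0,0,0.002,0,0,0.0],[0,0,0.002,0,0,0.0],[0,0,0.001,0,0,0.08],[0,0,0.001,0,0,0.14],[0,0,0.001,0,0,0.14]]], "jaw": 0}}

```text
time: 48.4
tcp_pos: [612.3, 98.1, 116.8]
tcp_rot: [[0.697, 0.718, 0.003], [0.718, -0.697, -0.001], [0.001, 0.003, -1.0]]
force: [-2.5, -2.5, 6.1]
grip_width: 11.4
```

```bash
python3 feel.py 5
```

```text
t 48.6 p [612.3  98.1 116.8] yaw 45.89 Mz [0.275 0.194 0.2   0.183 0.214] 0.213 F [-2.6 -2.8  6.2] e7 [-0.428 -0.275 -0.231 -0.222 -0.221] j3 36.0
```

```bash
python3 g.py D 162 34.5
```

```text
t 48.6 p [612.3  98.1 116.8] yaw 45.89 j [-41.  22.  36.  97. -14.  66.  45.] w 11.3 F [-3.3 -3.2  6. ] M [-0.55   0.603  0.214] eff7 -0.2205
[-0.417, 0.065, -0.113, 0.005, -0.003, 0.38]
```

Emit:
{"name": "send_rows", "arguments": {"series": [[[0,0,0,0,0,0],[0,0,-0.05,0,0,0],[-0.1,0.015,-0.115,0,0,0.1],[-0.21,0.03,-0.115,0,0,0.3],[-0.32,0.05,-0.115,0,0,0.38],[-0.417,0.065,-0.115,0,0,0.38],[-0.417,0.065,-0.115,0,0,0.38]]], "jaw": 32}}

```text
time: 49.3
tcp_pos: [512.5, -44.8, 163.1]
tcp_rot: [[0.829, 0.56, 0.003], [0.56, -0.829, 0.0], [0.003, 0.001, -1.0]]
force: [0.8, 0.3, 0.5]
grip_width: 32.3
```

```bash
python3 look.py d7; python3 meas.py d7|grep -v all; python3 g.py D 114 34.5
```

```text
49.3 [512.4585265  -44.78389004 163.06842497] 34.035685076390436 [-40.    4.7  44.4 108.8  -3.6  67.7  39.7] 32.26573188686837 [0.82719422 0.25000424 0.52598167] [0.00929915 0.05427908 0.03364726]
[492.2  76.9] 86.3 143.07 [42.6 11.9] 1755
[506.7 -29.8] 123.7 142.83 [11.6 18.8] 454
lid plane [-5.39926008e-04 -5.14971012e-04  1.00721730e+02] 20501 0.6179409337725115 [529.68738035  35.57358798]
rim 84.9755555137534 5364
lid ((524.25390625, 42.06355285644531), (179.19387817382812, 156.09884643554688), 33.9241943359375)
[(82, 559), (84, 4346), (86, 341), (92, 24), (94, 39), (96, 67), (98, 3727), (100, 22117), (102, 4355), (104, 1053), (106, 1001), (108, 126), (110, 220), (124, 40), (126, 52), (128, 48), (130, 55), (132, 57), (134, 58), (136, 58), (138, 114), (140, 592), (142, 1551), (144, 69)]
t 49.35 p [514.2 -41.6 163.2] yaw 34.23 j [-40.   5.  44. 109.  -4.  68.  40.] w 31.9 F [ 0.5  0.7 -0.2] M [ 0.034 -0.024 -0.006] eff7 0.0476
[0.004, -0.003, 0.123, 0.002, -0.008, -0.009]
```

View pics/d7.png

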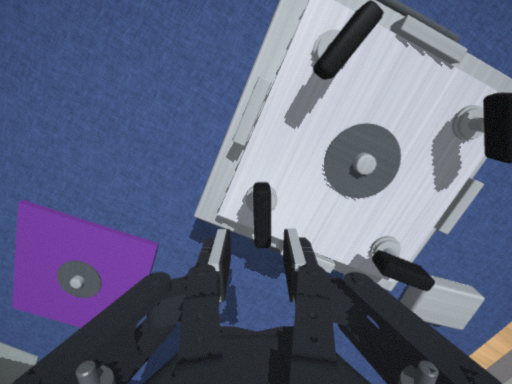

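Emit:
{"name": "send_rows", "arguments": {"series": [[[0.003,-0.002,0.06,0.002,-0.006,0],[0.003,-0.002,0.122,0.002,-0.006,0],[0.003,-0.002,0.121,0.002,-0.006,0],[0.003,-0.002,0.121,0.002,-0.006,0]]]}}

```text
time: 49.75
tcp_pos: [515.5, -39.3, 115.1]
tcp_rot: [[0.826, 0.563, 0.001], [0.563, -0.826, 0.0], [0.001, 0.001, -1.0]]
force: [0.0, -0.3, 0.9]
grip_width: 31.9
```

Emit:
{"name": "send_rows", "arguments": {"series": [[[0,0,0.002,0,0,0.0],[0,0,0.001,0,0,0.0],[0,0,0,0,0,0.08],[0,0,0,0,0,0.12],[0,0,0,0,0,0.12]]], "jaw": 0}}

```text
time: 50.25
tcp_pos: [514.4, -40.5, 115.7]
tcp_rot: [[0.86, 0.51, -0.001], [0.51, -0.86, -0.001], [-0.002, 0.0, -1.0]]
force: [-4.6, -2.5, 1.0]
grip_width: 11.5
```

```bash
python3 feel.py 5
```

```text
t 50.45 p [514.4 -40.5 115.7] yaw 30.7 Mz [0.222 0.153 0.183 0.176 0.172] 0.181 F [-4.8 -2.6  1.6] e7 [-0.339 -0.244 -0.218 -0.212 -0.211] j3 44.0
```

Emit:
{"name": "send_rows", "arguments": {"series": [[[0,0,0,0,0,0.04],[0,0,0,0,0,0.07],[0,0,0,0,0,0.07]]]}}

```text
time: 50.75
tcp_pos: [514.3, -40.5, 115.8]
tcp_rot: [[0.878, 0.479, -0.002], [0.479, -0.878, -0.001], [-0.002, 0.0, -1.0]]
force: [-2.0, -1.8, -2.7]
grip_width: 11.1
```

```bash
python3 feel.py 7
```

```text
t 51.05 p [514.3 -40.5 115.8] yaw 28.61 Mz [0.264 0.246 0.29  0.256 0.27  0.321 0.256] 0.272 F [-1.8 -1.5 -2.5] e7 [-0.384 -0.313 -0.285 -0.276 -0.274 -0.273 -0.273] j3 45.0
```

```bash
python3 g.py A 162 -4
```

```text
t 51.05 p [514.3 -40.5 115.8] yaw 28.61 j [-40.   9.  45. 111.  -7.  63.  37.] w 11.1 F [-1.9 -0.9 -2.1] M [-0.365  0.358  0.256] eff7 -0.2733
[0.094, -0.284, -0.116, 0.002, 0.004, 1.087]
```

Emit:
{"name": "send_rows", "arguments": {"series": [[[0,0,0,0,0,0],[0,0,-0.05,0,0,0],[0.03,-0.08,-0.115,0,0,0.2],[0.06,-0.18,-0.115,0,0,0.48],[0.094,-0.284,-0.115,0,0,0.76],[0.094,-0.284,-0.115,0,0,1],[0.094,-0.284,-0.115,0,0,1]]], "jaw": 32}}

```text
time: 51.75
tcp_pos: [493.6, 80.1, 162.5]
tcp_rot: [[1.0, -0.021, 0.0], [-0.021, -1.0, 0.001], [0.0, -0.001, -1.0]]
force: [0.2, -0.4, -0.1]
grip_width: 32.3
```

```bash
python3 look.py a7; python3 meas.py a7|grep -v all; python3 g.py A 114 -4
```

```text
51.75 [493.59975778  80.08502283 162.5236388 ] -1.2198693506776832 [-51.2   2.4  40.2 110.5  -1.7  67.7 -11.5] 32.31549753904146 [ 0.20711562 -0.42650785 -0.08953364] [-0.07048974  0.03325783  0.00645222]
[603.8 103.9] 138.5 142.74 [11.1 29.9] 540
[493.9  93.7] 88.1 142.84 [12.5 11.4] 304
lid plane [2.58620765e-04 4.35045864e-04 1.00769364e+02] 8715 0.5935833462965241 [550.77749778  94.93063599]
rim 84.99039326987781 6279
lid ((550.3687744140625, 83.12814331054688), (171.94859313964844, 66.94550323486328), 10.1107759475708)
[(60, 26), (78, 53), (80, 98), (82, 567), (84, 4831), (86, 365), (88, 38), (90, 30), (92, 94), (94, 132), (96, 138), (98, 1233), (100, 8858), (102, 534), (104, 581), (106, 640), (124, 54), (126, 56), (128, 53), (130, 58), (132, 64), (134, 57), (136, 66), (138, 83), (140, 253), (142, 550)]
t 51.8 p [493.8  78.2 162.4] yaw -1.19 j [-51.   2.  40. 111.  -2.  68. -11.] w 31.8 F [-0.3 -1.   0.7] M [-0.04  -0.028  0.013] eff7 -0.3899
[-0.002, 0.003, 0.121, 0.0, -0.001, 0.094]
```

View pics/a7.png

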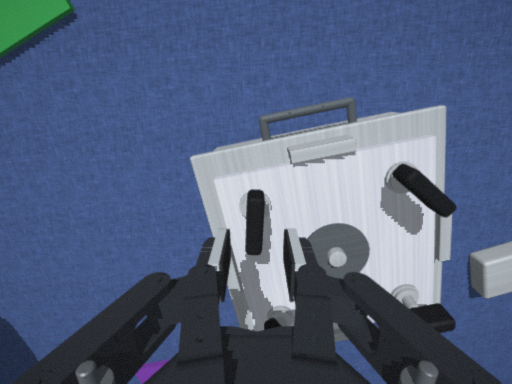

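Emit:
{"name": "send_rows", "arguments": {"series": [[[-0.002,0.002,0.06,0,0,0.09],[-0.002,0.002,0.12,0,0,0.09],[-0.002,0.002,0.118,0,0,0.09],[-0.002,0.002,0.118,0,0,0.09]]]}}

```text
time: 52.2
tcp_pos: [493.6, 76.2, 115.8]
tcp_rot: [[0.998, -0.068, 0.001], [-0.068, -0.998, -0.001], [0.001, 0.001, -1.0]]
force: [1.1, 0.1, 0.5]
grip_width: 32.5
```

Emit:
{"name": "send_rows", "arguments": {"series": [[[0,0,0.001,0,0,0.0],[0,0,-0.001,0,0,0.0],[0,0,-0.001,0,0,0.1],[0,0,-0.001,0,0,0.17],[0,0,-0.001,0,0,0.17]]], "jaw": 0}}

```text
time: 52.7
tcp_pos: [492.0, 76.0, 116.9]
tcp_rot: [[0.988, -0.156, -0.003], [-0.156, -0.988, -0.0], [-0.003, 0.001, -1.0]]
force: [-6.6, -1.3, 3.9]
grip_width: 11.2
```

```bash
python3 feel.py 6
```

```text
t 52.95 p [492.   76.  116.9] yaw -8.95 Mz [0.21  0.224 0.249 0.273 0.262 0.221] 0.24 F [-6.4 -0.7  3.7] e7 [-0.441 -0.28  -0.234 -0.225 -0.223 -0.223] j3 41.0
```

Emit:
{"name": "send_rows", "arguments": {"series": [[[0,0,0,0,0,0],[0,0,0,0,0,0],[0,0,-0.06,0,0,0],[0,0,-0.18,0,0,0],[0,0.1,-0.3,0,0,0],[0,0.2,-0.35,0,0,0],[0,0.3,-0.35,0,0,0],[0,0.35,-0.35,0,0,0],[0,0.35,-0.35,0,0,0]]], "jaw": 40}}

```text
time: 53.85
tcp_pos: [470.9, -66.4, 258.3]
tcp_rot: [[0.987, -0.162, 0.0], [-0.162, -0.987, 0.001], [0.0, -0.001, -1.0]]
force: [-0.2, -0.2, -0.6]
grip_width: 39.8
```

```bash
python3 look.py f1; python3 meas.py f1|grep -v all; python3 -c "
from h import *
im,d=snapshot('scene');cv2.imwrite('pics/sceneF.png',im);rep()"
```

```text
53.85 [470.85616552 -66.43458809 258.29984081] -9.34154973379809 [-46.2  -7.9  47.3 106.    5.9  79.5  -9.5] 39.77046069749671 [-0.16634711 -0.15799147 -0.56571408] [ 0.02599512 -0.07309079  0.01073654]
[492.7  73.5] 84.6 143.15 [35.9 11.1] 585
[628.2 -19. ] 11.2 142.73 [36.2 11.8] 459
[513.7 -40.1] 124.0 142.95 [10.9 43.2] 472
lid plane [-1.50465452e-04 -9.77390426e-04  1.00762409e+02] 18037 0.7441208235402981 [556.3176195   23.92982947]
rim 84.95610752689811 4574
lid ((561.161376953125, 19.8509521484375), (198.05465698242188, 180.87973022460938), 4.461269378662109)
[(82, 517), (84, 3664), (86, 348), (96, 35), (98, 3395), (100, 17028), (102, 3373), (104, 1059), (106, 886), (108, 86), (110, 140), (124, 31), (126, 37), (128, 33), (130, 33), (132, 41), (134, 34), (136, 43), (138, 75), (140, 498), (142, 1068), (144, 40)]
t 53.95 p [471.  -62.1 257.5] yaw -8.99 j [-46.  -8.  47. 106.   6.  79. -10.] w 40.0 F [0.3 1.2 0.1] M [0.048 0.056 0.011] eff7 0.0206
```

View pics/f1.png

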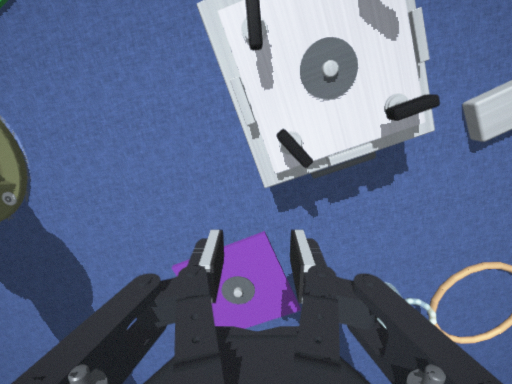

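View pics/sceneF.png

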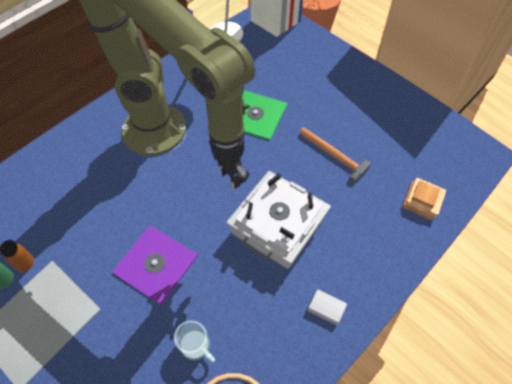

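```bash
python3 -c "
from cell import *
print(hand_in())"
```

```text
the job is handed in; nothing more can be done
None
```

The vessel is closed and handed in at about 54 s. I took the knobs down in steps of 3 mm at most, going back and forth between opposite corners, until the lid sat on its seat and each knob turned firm. The gripper is clear of everything.

**Lid:** it came down about 4.6 mm. The last depth fit puts its upper face at 100.8 mm all round, leaning about 0.001 rad, which is within measurement error. The largest lean in any of the pictures was about 0.011 rad. I did not take pictures during every turn.

**Knob moments felt at the end:** all came out in or very near the 0.20–0.27 N m snug band and below 0.33.

| Corner | Moment (N m) | Note |
|---|---|---|
| Far left | 0.21–0.22 | I was leaning about 6 N, so the true value may be nearer 0.25 |
| Near right | 0.27 | Top of the band, with a slight upward pull; I estimate 0.24–0.26 without it |
| Far right | about 0.25 | Not felt again after the last touches on the near left and near right knobs |
| Near left | 0.22–0.24 | I was leaning about 4 N |

**Disagreements:** single wrist readings scattered by about ±0.04 N m. The wrist sensor and the last joint's effort differed by up to 0.03 N m, most clearly on the near right knob, where they read 0.18 and 0.21 before its last 2° turn.

The hammer, mug and tin look unmoved in the final scene picture, judged by eye only.

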